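Draw out the slide tub and open it

ROBOT

A 6-joint arm with a two-finger parallel gripper is mounted at the origin on the work surface. World frame = base frame: x ahead of the robot, y to its left, z up, the work surface at z = 0. Lengths are in m, angles in rad, forces in N, time in s.
With the tool pointing down it reaches from about 0.4 to 0.925 m from the base axis. Payload 3.4 kg.
Tool frame: the origin (TCP) lies midway between the tips of the shut fingers; the grasp point (between the pads) lies 19 mm behind it; z points along the fingers, x is the direction in which the jaws open and shut, and the axes are right-handed (so a half turn about z gives the same grasp; the last joint's range is limited). The gripper opens to 85 mm and grips with 20 to 120 N. Pads are 22 mm wide; open, the fingers measure 114 mm over their backs; the gripper's body (76 mm by 85 mm) begins 54 mm behind the grasp point. The pads swing forward as they close: fully open they stand 13 mm farther back than shut.
Start: joints at [-1.325, 0.307, 1.506, -0, 1.328, -0.073], TCP at [0.18, -0.546, 0.231] pointing down, gripper open.
Joint ranges: [-3.12, 3.12], [-1.05, 2.28], [0.14, 2.33], [-1.42, 4.57], [0.1, 2.73], [-2.68, 2.68]. Speed limits (rad/s): [2.57, 2.57, 3.14, 3.14, 3.14, 3.14].

INTERFACE

Orientations are given as a unit quaternion [w, x, y, z].
In Python, from plant import env, viewer gives the robot as it stands.
- The arm moves only by the tool servo_tool, never from a script. Its argument "motion" is one flat list of numbers, 5 for each row, row after row: the opening, from 0 (shut) to 1 (fully open), then the shift along the tool's x, y, z in m, then the turn about the tool's z in rad. In form: [claw, dx, dy, dz, turn, claw, dx, dy, dz, turn, ...]. A call has 1 to 10 rows; each row shifts and turns the commanded pose from where the row before left it, along the tool's axes as they then stand; what a row does not reach is not made up. A row lasts 1/10 s, in which the tool goes at most 50 mm and 8.59 degrees, less where a joint would pass 70% of its speed; a pose out of reach is approached as far as the arm can. A call is refused whole if a number of a shift passes 0.05 or a number of a turn 0.15, either way. A call with a gripper value outside its range is refused whole. The fingers move at their own pace and stop on an object; "force" is the grip in N (left out, the last holds). Time passes only in rows, so rows that do not move let the fingers close. It gives the time, the measured TCP pose, the force and the opening at its end, in the units of the state.
- env.state(): the state, without advancing time (a new reading comes with each control period).
- viewer.read_camera(name): name is "side" or "top" or "wrist"; returns a dict with "pixels" (384x512x3 uint8, blue, green, red), "depth" (384x512 float32, m along the optical axis (not along the pixel's ray), 0 where there is no reading), "mtx" (3x3 intrinsics, pixels), "pose" (4x4, takes a point from camera to world coordinates); the wrist camera has in their place "tool_from_camera" (4x4, takes a point from camera to tool coordinates, whose origin is the TCP and whose axes are the tool frame's). Camera axes: x right, y up, looking along -z (the intrinsics and any distortion apply to the point x, -y, -z); pixel columns grow to the right and rows downward; lengths in m; the calibration is good to about 2 mm. The wrist camera is an equidistant fisheye: a pixel r from the principal point sees the ray r / f radians off the axis. A picture is of the moment at which its call begins: read the wrist's pose just before it.
- env.hand_in(): hands the job in, once; it reports no verdict.
The state is a dict: "clock": time; "q": joint angles; "qd": joint speeds; "joint_efforts": joint torques, N m; "tcp_pos": TCP position; "tool_rot": TCP orientation; "contact_force": force on the tool from outside, world axes, zero at the start; "torque": the same for the moment, N m; "opening": opening from 0.0 (shut) to 1.0 (fully open).
Only numpy, scipy, OpenCV 4.12 (cv2) and the standard library are available. Lean on these libraries where they do the work, as an engineer would, in place of code of your own. Each camera call takes 0.05 s, during which the arm holds its last target.

TASK

Loosen the rail's clamp knob fully, slide the carriage out from under the lamp until its pointer stands at the index blade, and turn the knob fully back to clamp it there. Then tip up the front of the tub's lid by its tab, draw the lid out from under the hooks at its back, and set it down gently (not dropped) flat, right way up, in the steel tray. Leave everything else on the bench where it is.

Things in the scene. Friction and masses are not known exactly. Their poses are not given: they have to be found in the camera images.
- knob (a joint): clamp knob of the slide rail, rad. 0 = clamped tight (its black bar lies in line with the rail), 1.35 = fully loosened (bar across the rail, hard stop). Grows as it is turned counter-clockwise seen from its top; the clamp bites below about 0.45. Needs about 0.2 N m
- knob_grip (a point): point to grip on the knob: on its axis, 12 mm below the top of the bar and 24 mm above its foot. The bar is 46 mm long, 12 mm thick and 36 mm tall, on a hub of 34 mm diameter. Site axes turn with the knob: z = knob axis pointing out, leaning 30 degrees from vertical towards the robot's side of the rail (-x of the guide); y = along the bar; x = across its thickness
- guide: the fixed aluminium slide rail, 85 mm wide (its x) and 500 mm long (its y, -0.23 to +0.27), on the bench, with black end blocks. Origin on the bench under the rail's centre line, level with the knob; x away from the robot, y along the rail to the left. The knob's boss stands 120 mm out in front of the rail at y = 0
- carriage (a joint): how far the carriage stands along the guide's +y, m (0 = carriage origin at guide y -0.11; end stops at -0.01 and 0.21). Sliding takes about 2 N when unclamped
- fin (a point): centre of the top edge of the upright aluminium fin on the left end of the carriage, to push or pull it by: 12 mm thick (guide x), 34 mm long (along the rail), 54 mm tall above the carriage plate (plate top 42 mm above the bench). Axes as the guide's
- pointer (a point): tip of the carriage's thin pointer, on the plate's front edge beside the fin (3 mm wide, sticking 15 mm out to the front). Axes as the guide's
- mark (a point): tip of the fixed index blade (3 mm wide, 42 mm high) on a small post just in front of the rail; the pointer passes by it with a few mm gap. The pointer is on the mark when it has the same y in this point's frame (y along the rail)
- tub_rim (a point): centre of the rim of the grey tub fixed on the carriage: 84 mm (x) by 100 mm (y), walls 4 mm, rim 97 mm above the bench. Axes as the guide's. Two steel hooks at its back (+x) reach 8 mm over the lid's back edge, 4 mm above the lid's top and 12 mm above the rim at their tops, so the lid cannot go straight up: tip its front up first (0.1 to 0.25 rad), then draw it out to the front
- lid: loose grey lid on the tub: flat plate 88 mm (x) by 104 mm (y), 5 mm thick, with two 5 mm deep locating bars underneath that sit inside the tub's front and back walls with 3 mm play. Origin: centre of the plate's underside, so it rests 5 mm above the floor of a tray. x towards its back edge (under the hooks), y to the left, z up. 90 g
- lid_grip (a point): point to grip on the lid's tab: the tab stands 24 mm in front of the lid's centre and leans 25 degrees to the front (-x); it is 12 mm thick (y), 22 mm wide and 45 mm long; this point is on its middle line, 30 mm up from the plate. Axes as the lid's
- lid_back (a point): middle of the lid's lower back edge, the line about which it tips up. Axes as the lid's
- tray: low open steel tray for the lid on the bench, left or right in front of the rail: 128 mm (its x) by 150 mm (its y), 14 mm high, walls 4 mm, floor 4 mm thick. Origin under its centre
- lamp: fixed bench lamp over the right end of the rail. Origin on the bench below the shade's centre; the shade is 150 mm across, underside 172 mm and top 305 mm above the bench; its 14 mm post and 110 mm foot stand 170 mm behind (its +x), arm up to 340 mm
- rack: fixed tube rack with corked tubes, 114 x 142 mm, 90 mm tall, in front of the rail on the side where the tray is not. Origin under its centre
- dropper: small amber dropper bottle, 26 mm across, 62 mm tall, standing in front of the rail, beside the clamp knob. Origin under its centre
- dishes: two stacked petri dishes, 86 mm across, 29 mm tall, in front of the rail on the other side of the knob. Origin under its centre
- mug: white mug, 76 mm across, 90 mm tall, at the left. Origin under its centre
- vial: small capped vial, 24 mm across, 52 mm tall, close behind the rail. Origin under its centre
Not all that is in view belongs to the job. Leave any green or pink look-alike of the lid alone.

How it is judged:
On the way, in this order (a step that is already met when the one before it is completed fails the run):
1. the clamp knob is loosened (past 1.0 rad) (value of joint knob above 1 rad), for 0.1 s.
2. the carriage's pointer is at the index blade (within 8 mm along the rail) (y of pointer in the frame of mark between -0.008 and 0.008 m), for 0.2 s.
3. the knob is clamped tight again (below 0.25 rad) with the pointer still within 8 mm of the index (all of step 2 and value of joint knob below 0.25 rad), for 0.2 s.
4. the lid is tipped up (more than 0.06 rad) with its back edge still at the tub's back rim (within 25 mm of where it was along the tub, less than 15 mm up) (angle between lid's own z axis and vertical above 0.06 rad and x of lid_back in the frame of tub_rim above 0.019 m and z of lid_back in the frame of tub_rim below 0.015 m).
5. the lid is set down in the tray while still held (its underside within 20 mm of the tray's underside) (x of lid in the frame of tray between -0.035 and 0.035 m and y of lid in the frame of tray between -0.035 and 0.035 m and z of lid in the frame of tray below 0.02 m and contact force between the fingers and lid above 0.3 N).
At the end, for the whole second after the job is handed in: The pointer is within 8 mm of the index blade along the rail, the knob is clamped (below 0.25 rad), and the lid lies released and at rest in the tray, flat and right way up (tilt below 0.08 rad, underside within 14 mm of the tray's underside, centre within 35 mm of the tray's in its x and y) (all of step 3 and x of lid in the frame of tray between -0.035 and 0.035 m and y of lid in the frame of tray between -0.035 and 0.035 m and z of lid in the frame of tray below 0.014 m and angle between lid's own z axis and vertical below 0.08 rad and linear speed of lid below 0.02 m/s and contact force between the fingers and lid below 0.1 N); the robot touches nothing.
It fails at once if a loose bystander (dropper bottle, dishes, vial, mug) is shoved more than 30 mm or tipped over (distance of any of dropper, dishes, mug, vial from where it was at the start of the episode above 0.03 m or angle between any of dropper, dishes, mug, vial's own z axis and vertical above 0.5 rad).
It also fails if it takes over 72 s, if anything falls off the work surface, if the arm or the gripper's body presses on something with over 40 N, if the wrist force passes 120 N, or if a joint passes its speed limit or range.

## Working session

There is one attempt and no reset: what is moved stays moved. The work goes in short steps, Python scripts to look and compute and a tool call to move; the robot and the scene stay as the last step left them, time stands still between calls to the robot, and variables do not carry over. Pictures are saved under pics/ and viewed, and the job is handed in when it is done.

Besides the shell and the picture viewer there is one more tool, called after "Call:" as name(argument=value, ...) on one line, values as JSON. servo_tool: Moves the arm, as the interface text tells. Its arguments: {"type":"object","properties":{"motion":{"type":"array"},"force":{"type":"number"}},"required":["motion"]}

```bash
mkdir -p pics; ls
python3 - <<'E'
from plant import env, viewer
import cv2,numpy as np
print(env.state())
for n in ["side","top","wrist"]:
    d=viewer.read_camera(n); cv2.imwrite(f"pics/{n}0.png",d["pixels"]); np.savez(f"{n}0.npz",**d)
    print(n,d["mtx"].tolist(),[ (k,np.round(v,4).tolist()) for k,v in d.items() if k in("pose","tool_from_camera")],d.keys())
E
```

```text
pics
{'clock': 0.0, 'q': array([-1.32549917e+00,  3.07531932e-01,  1.50767652e+00, -5.08767958e-05,
        1.32840083e+00, -7.34754356e-02]), 'qd': array([ 5.07729609e-05, -4.22336297e-04,  3.54983061e-04,  1.28165303e-03,
       -1.89875592e-03,  9.10820660e-06]), 'joint_efforts': array([ 2.14453983e-03, -4.57537830e+01, -2.51909995e+01,  2.57968404e-04,
        1.33781915e-02,  8.71556267e-06]), 'tcp_pos': array([ 0.18000709, -0.54535676,  0.23040338]), 'tool_rot': array([-6.30288194e-04,  8.10373845e-01, -5.85912292e-01, -7.87430285e-04]), 'contact_force': array([ 1.07813001,  0.60188394, -0.29464691]), 'torque': array([ 0.00935165, -0.02232819,  0.01510793]), 'opening': 0.9965441940379897}
side [[439.12122311090025, 0.0, 249.90540210311863], [0.0, 439.12122311090025, 197.02270676882907], [0.0, 0.0, 1.0]] [('pose', [[0.4522, -0.6432, 0.618, 1.2036], [0.8918, 0.3125, -0.3272, -0.2843], [0.0173, 0.699, 0.7149, 0.8602], [0.0, 0.0, 0.0, 1.0]])] dict_keys(['pixels', 'depth', 'mtx', 'pose'])
top [[394.63691967792477, 0.0, 255.07023193130473], [0.0, 394.63691967792477, 186.77519668304382], [0.0, 0.0, 1.0]] [('pose', [[-0.0669, 0.9714, -0.2278, 0.3053], [-0.9978, -0.0643, 0.0187, 0.055], [0.0035, 0.2285, 0.9735, 1.0974], [0.0, 0.0, 0.0, 1.0]])] dict_keys(['pixels', 'depth', 'mtx', 'pose'])
wrist [[297.3186396354542, 0.0, 252.29366233777696], [0.0, 297.3186396354542, 187.08439721351385], [0.0, 0.0, 1.0]] [('tool_from_camera', [[1.0, -0.0002, -0.0009, -0.0014], [-0.0005, -0.9635, -0.2676, -0.0682], [-0.0008, 0.2676, -0.9635, -0.1428], [0.0, 0.0, 0.0, 1.0]])] dict_keys(['pixels', 'depth', 'mtx', 'tool_from_camera'])
```

View pics/side0.png

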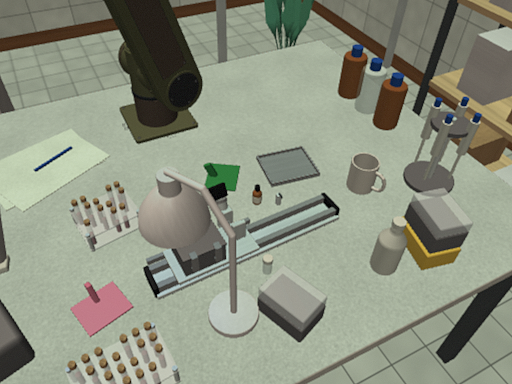

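View pics/top0.png

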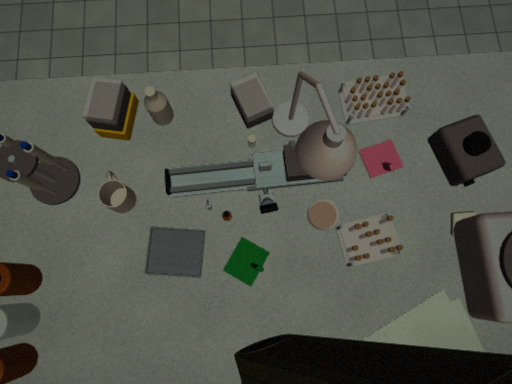

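View pics/wrist0.png

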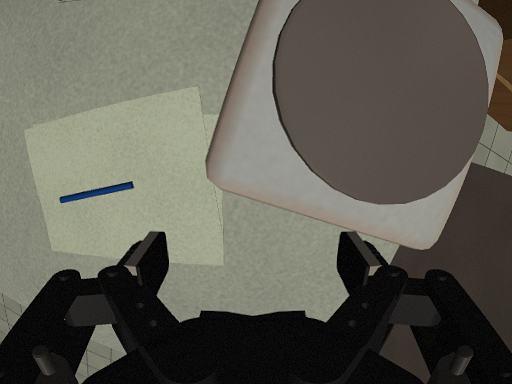

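```bash
cat > h.py <<'E'
import cv2,numpy as np
def load(f): return dict(np.load(f))
def cloud(d):
    D=d["depth"];K=d["mtx"];h,w=D.shape
    v,u=np.mgrid[0:h,0:w]
    P=np.stack([(u-K[0,2])/K[0,0]*D,-(v-K[1,2])/K[1,1]*D,-D],-1)
    T=d["pose"]; return P@T[:3,:3].T+T[:3,3]
def ray(d,uv,z):
    K=d["mtx"];T=d["pose"];r=T[:3,:3]@np.array([(uv[0]-K[0,2])/K[0,0],-(uv[1]-K[1,2])/K[1,1],-1])
    return T[:3,3]+r*(z-T[2,3])/r[2]
def proj(d,p):
    K=d["mtx"];T=d["pose"];c=T[:3,:3].T@(np.array(p)-T[:3,3]); return K[0,0]*c[0]/-c[2]+K[0,2], K[1,1]*(-c[1])/-c[2]+K[1,2]
E
python3 - <<'E'
from h import *
a=cv2.imread("pics/top0.png"); b=cv2.imread("pics/side0.png")
cv2.imwrite("pics/t_crop.png",cv2.resize(a[120:290,140:350],None,fx=3.8,fy=3.5,interpolation=cv2.INTER_CUBIC))
cv2.imwrite("pics/s_crop.png",cv2.resize(b[130:310,130:350],None,fx=3.5,fy=3.3,interpolation=cv2.INTER_CUBIC))
d=load("top0.npz");P=cloud(d)
for uv in [(175,250),(270,205),(255,150),(325,150),(227,215),(322,215),(115,195),(252,140),(210,180),(250,260)]:
    print(uv,np.round(P[uv[1],uv[0]],3))
E
```

```text
(175, 250) [0.398 0.265 0.003]
(270, 205) [0.489 0.    0.093]
(255, 150) [ 0.673  0.027 -0.002]
(325, 150) [ 0.577 -0.124  0.253]
(227, 215) [0.475 0.114 0.064]
(322, 215) [ 0.464 -0.143  0.029]
(115, 195) [0.564 0.431 0.002]
(252, 140) [0.684 0.034 0.053]
(210, 180) [0.587 0.16  0.013]
(250, 260) [0.357 0.061 0.012]
```

View pics/t_crop.png

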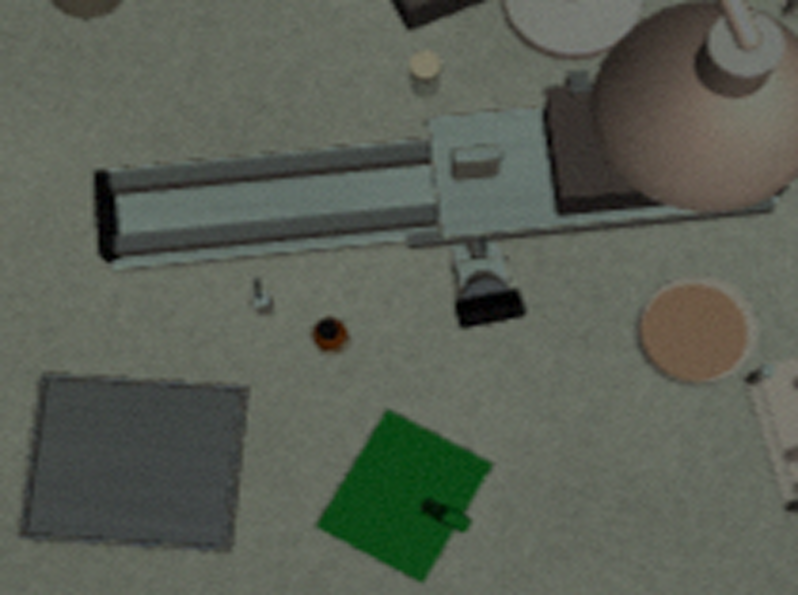

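View pics/s_crop.png

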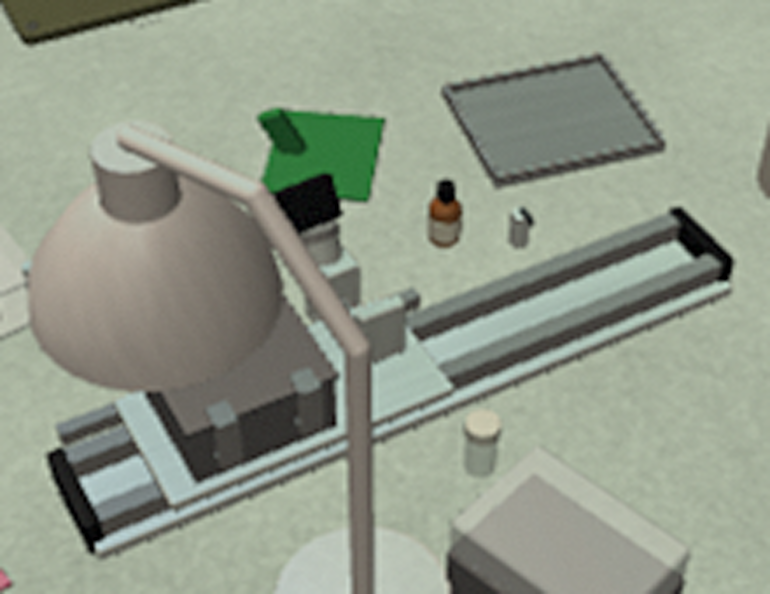

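Run:
```python
from h import *
# ortho maps 1.5mm/px : x from .28 to .72 (rows down), y from .36 to -.2
for n in ("top","side"):
    d=load(n+"0.npz");P=cloud(d).reshape(-1,3);C=d["pixels"].reshape(-1,3)
    o=np.argsort(P[:,2]);P=P[o];C=C[o]
    s=0.001
    r=((0.74-P[:,0])/s/1).astype(int);c=((0.38-P[:,1])/s).astype(int)
    m=(r>=0)&(r<480)&(c>=0)&(c<640)&(d["depth"].reshape(-1)[o]>0)
    im=np.zeros((480,640,3),np.uint8);hm=np.zeros((480,640),np.float32)
    im[r[m],c[m]]=C[m];hm[r[m],c[m]]=P[m,2]
    im=cv2.dilate(im,np.ones((3,3)))
    hm8=cv2.applyColorMap(np.clip(cv2.dilate(hm,np.ones((3,3)))*255/0.12,0,255).astype(np.uint8),cv2.COLORMAP_JET)
    cv2.imwrite(f"pics/ortho_{n}.png",im);cv2.imwrite(f"pics/orthoh_{n}.png",hm8)
```

```text
(no output)
```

View pics/orthoh_top.png

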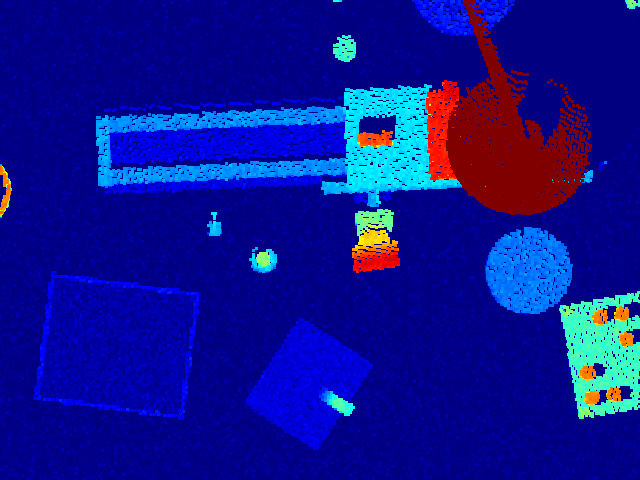

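View pics/orthoh_side.png

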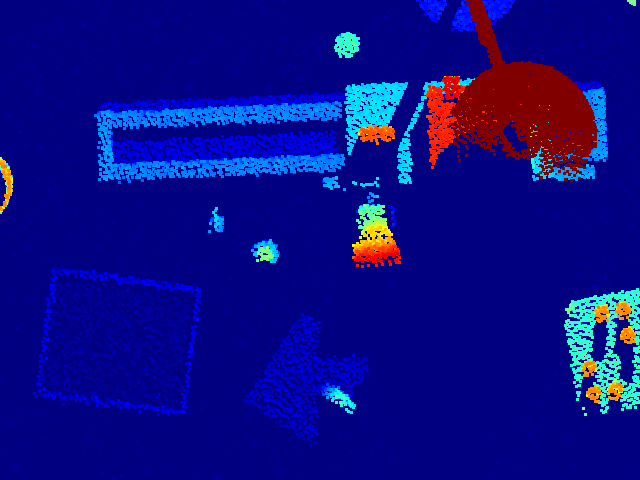

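View pics/ortho_side.png

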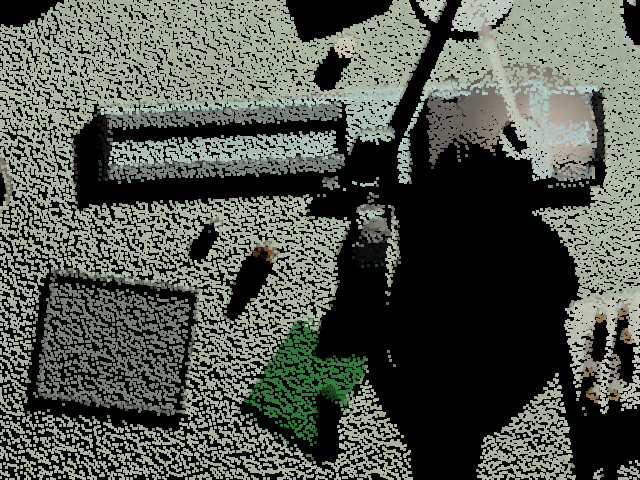

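View pics/ortho_top.png

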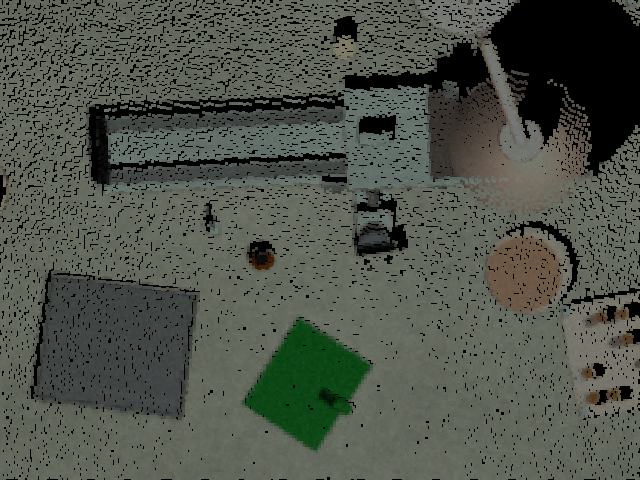

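Run:
```python
from h import *
a=cv2.imread("pics/top0.png"); b=cv2.imread("pics/side0.png")
A=cv2.convertScaleAbs(a[150:225,195:295],alpha=1.7)
cv2.imwrite("pics/t_c2.png",cv2.resize(A,None,fx=8,fy=8,interpolation=cv2.INTER_CUBIC))
cv2.imwrite("pics/s_c2.png",cv2.resize(b[175:250,190:290],None,fx=8,fy=8,interpolation=cv2.INTER_CUBIC))
d=load("top0.npz");P=cloud(d);d2=load("side0.npz");P2=cloud(d2)
def st(P,m,n): 
    q=P[m]; print(n,len(q),"mean",np.round(q.mean(0),4),"med",np.round(np.median(q,0),4),"lo",np.round(np.percentile(q,2,axis=0),4),"hi",np.round(np.percentile(q,98,axis=0),4))
for P in(P,P2):
    X,Y,Z=P[...,0],P[...,1],P[...,2]
    def box(x0,x1,y0,y1,z0,z1): return (X>x0)&(X<x1)&(Y>y0)&(Y<y1)&(Z>z0)&(Z<z1)
    st(P,box(.59,.63,-.03,.04,.085,.12),"fin")
    st(P,box(.54,.67,-.05,.035,.036,.05),"plate")
    st(P,box(.54,.565,.036,.07,.03,.07),"ptr?")
    st(P,box(.50,.535,.155,.18,.02,.06),"mark")
    st(P,box(.46,.51,-.03,.04,.085,.13),"knobbar")
    st(P,box(.45,.51,.09,.14,.02,.08),"dropper")
    # tray walls
    m=box(.3,.48,.16,.36,.010,.022); q=P[m][:,:2].astype(np.float32); print("tray",cv2.minAreaRect(q*1000))
    m=box(.3,.48,.16,.36,.0,.022)
    # rail front bar: line fit
    for (x0,x1) in ((.55,.59),(.60,.66)):
        m=box(x0,x1,.06,.27,.020,.035); q=P[m]; print("bar",np.polyfit(q[:,1],q[:,0],1),np.median(q[:,2]))
    m=box(.54,.66,.05,.32,.018,.04);print("rail",cv2.minAreaRect((P[m][:,:2]*1000).astype(np.float32)))
    m=box(.45,.75,-.25,-.05,.25,.4); st(P,m,"lamp")
    m=box(.45,.75,-.25,-.02,.175,.19); st(P,m,"lamp low")
    m=box(.55,.69,-.1,-.03,.08,.12); st(P,m,"tub")
```

```text
fin 65 mean [0.6004 0.0049 0.0947] med [0.5998 0.0052 0.0954] lo [ 0.5951 -0.0106  0.0862] hi [0.6073 0.0211 0.1   ]
plate 962 mean [ 0.5988 -0.0089  0.0417] med [ 0.5945 -0.0107  0.0417] lo [ 0.551  -0.0485  0.0374] hi [0.6503 0.0327 0.0459]
ptr? 31 mean [0.5525 0.0475 0.0361] med [0.553  0.0484 0.036 ] lo [0.5473 0.0375 0.0328] hi [0.557  0.0569 0.0405]
mark 29 mean [0.5127 0.165  0.0365] med [0.511  0.1651 0.0371] lo [0.5054 0.1594 0.0231] hi [0.5264 0.1703 0.0439]
knobbar 132 mean [0.4806 0.0034 0.1023] med [0.4799 0.0033 0.1044] lo [ 0.47   -0.0181  0.0864] hi [0.4943 0.0251 0.1102]
dropper 78 mean [0.478  0.1158 0.0449] med [0.4773 0.1154 0.041 ] lo [0.4687 0.1049 0.0233] hi [0.4898 0.1272 0.0642]
tray ((394.3069152832031, 263.580810546875), (151.24484252929688, 128.092041015625), 82.42790985107422)
bar [-0.04566185  0.57486975] 0.031681248229004644
bar [-0.04574479  0.62674458] 0.031305157909493175
rail ((590.649658203125, 166.49481201171875), (233.20870971679688, 85.40628051757812), 89.35828399658203)
lamp 1311 mean [ 0.6172 -0.1287  0.2923] med [ 0.6013 -0.1271  0.3028] lo [
[... 1033 characters left out ...]
(397.8668212890625, 261.34698486328125), (152.04754638671875, 132.10635375976562), 81.85164642333984)
bar [-0.03733881  0.580031  ] 0.029666572852568796
bar [-0.04491355  0.63296664] 0.029955130640682115
rail ((595.3656616210938, 167.1610565185547), (83.64997863769531, 234.22572326660156), 0.007464071735739708)
lamp 1713 mean [ 0.6452 -0.1336  0.2916] med [ 0.6246 -0.135   0.296 ] lo [ 0.5859 -0.1742  0.2509] hi [ 0.7449 -0.0923  0.3384]
lamp low 430 mean [ 0.6574 -0.157   0.1828] med [ 0.6648 -0.1619  0.1827] lo [ 0.6056 -0.2149  0.1754] hi [ 0.6765 -0.0766  0.1897]
tub 575 mean [ 0.6321 -0.0725  0.0994] med [ 0.6339 -0.0722  0.1006] lo [ 0.5859 -0.0987  0.0821] hi [ 0.6617 -0.0497  0.1087]
```

View pics/t_c2.png

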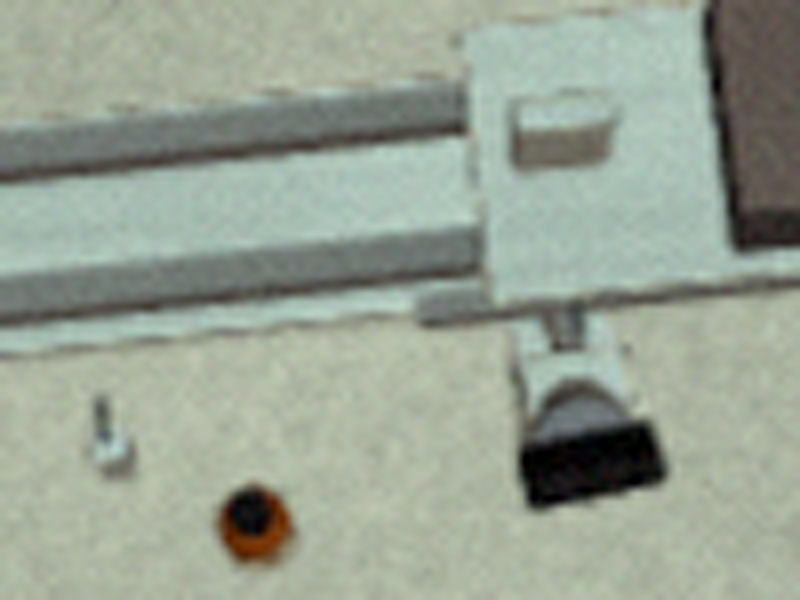

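View pics/s_c2.png

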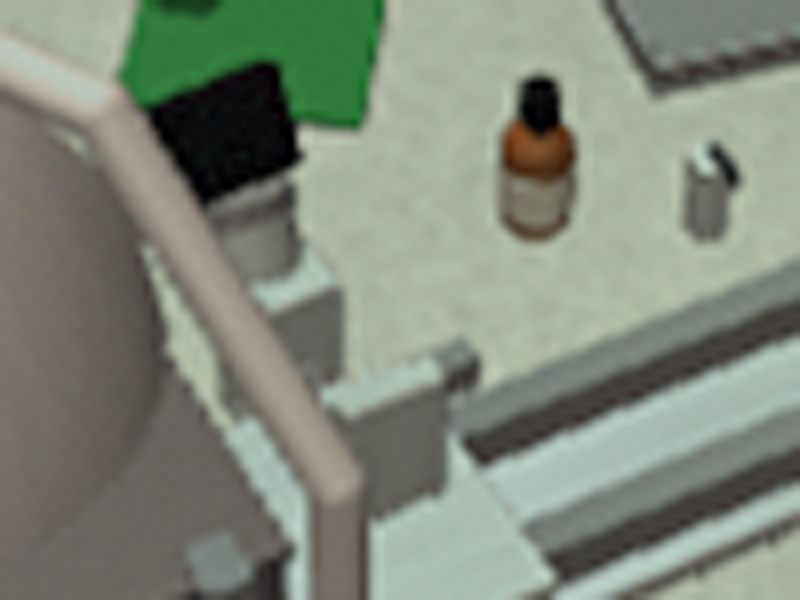

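```bash
cat >> h.py <<'E'
def angx(q):
    from scipy.spatial.transform import Rotation as R
    M=R.from_quat([q[1],q[2],q[3],q[0]]).as_matrix(); return np.arctan2(M[1,0],M[0,0]),M
def plan(tgt,ang,n,start=None,a0=None):
    """print per-row shift/turn in tool axes (shift taken in axes at row start)"""
    from plant import env
    s=env.state()
    p=np.array(s["tcp_pos"]) if start is None else np.array(start,float)
    a=angx(s["tool_rot"])[0] if a0 is None else a0
    dt=-(ang-a)/n; step=(np.array(tgt)-p)/n
    rows=[]
    for i in range(n):
        x=np.array([np.cos(a),np.sin(a),0]);y=np.array([np.sin(a),-np.cos(a),0])
        rows.append([round(float(step@x),4),round(float(step@y),4),round(float(-step[2]),4),round(dt,3)]); a-=dt
    for r in rows: print(r)
E
python3 - <<'E'
from h import *
from plant import env
print(angx(env.state()["tool_rot"]))
plan([.47,0.0,.25],.045,14)
E
```

```text
(np.float64(-1.2519574888733471), array([[ 3.13463739e-01, -9.49600084e-01, -4.06267736e-04],
       [-9.49598848e-01, -3.13463988e-01,  1.53500483e-03],
       [-1.58499102e-03, -9.53769781e-05, -9.99998739e-01]]))
[-0.0305, -0.0319, -0.0014, np.float64(-0.093)]
[-0.0274, -0.0346, -0.0014, np.float64(-0.093)]
[-0.0241, -0.037, -0.0014, np.float64(-0.093)]
[-0.0206, -0.039, -0.0014, np.float64(-0.093)]
[-0.0169, -0.0408, -0.0014, np.float64(-0.093)]
[-0.0131, -0.0422, -0.0014, np.float64(-0.093)]
[-0.0091, -0.0432, -0.0014, np.float64(-0.093)]
[-0.0051, -0.0438, -0.0014, np.float64(-0.093)]
[-0.001, -0.0441, -0.0014, np.float64(-0.093)]
[0.0031, -0.044, -0.0014, np.float64(-0.093)]
[0.0072, -0.0435, -0.0014, np.float64(-0.093)]
[0.0112, -0.0427, -0.0014, np.float64(-0.093)]
[0.0151, -0.0415, -0.0014, np.float64(-0.093)]
[0.0188, -0.0399, -0.0014, np.float64(-0.093)]
```

Call:
servo_tool(motion=[1,-0.03,-0.032,-0.003,-0.093,1,-0.027,-0.035,-0.003,-0.093,1,-0.024,-0.037,-0.003,-0.093,1,-0.021,-0.039,-0.003,-0.093,1,-0.017,-0.041,-0.003,-0.093,1,-0.013,-0.042,-0.003,-0.093,1,-0.009,-0.043,-0.002,-0.093,1,-0.005,-0.044,0,-0.093,1,-0.001,-0.044,0,-0.093,1,0.003,-0.044,0,-0.093])

```text
clock: 1.15
tcp_pos: [0.3876, -0.1548, 0.2513]
tool_rot: [0.0, 0.987, -0.159, 0.0]
contact_force: [0.9, -0.3, -0.5]
opening: 1.003
```

Call:
servo_tool(motion=[0.6,0.007,-0.0435,0,-0.093,0.6,0.011,-0.043,0,-0.093,0.6,0.015,-0.0415,0,-0.093,0.6,0.019,-0.04,0,-0.093,0.6,0,0,0,0,0.6,0,0,0,0])

```text
clock: 1.75
tcp_pos: [0.4692, 0.001, 0.2509]
tool_rot: [0.0, 1.0, 0.026, -0.001]
contact_force: [-0.1, -0.2, -0.6]
opening: 0.596
```

```bash
cat >> h.py <<'E'
def wray(d,s,uv,z):
    """fisheye ray to plane z"""
    K=d["mtx"];x=(uv[0]-K[0,2])/K[0,0];y=(uv[1]-K[1,2])/K[1,1];th=np.hypot(x,y);
    k=np.sin(th)/th if th>0 else 1
    c=np.array([x*k,-y*k,-np.cos(th)]);T=d["tool_from_camera"];M=angx(s["tool_rot"])[1];p=s["tcp_pos"]
    o=M@T[:3,3]+p;r=M@T[:3,:3]@c
    return o+r*(z-o[2])/r[2]
def shot(name,cams):
    from plant import env,viewer
    s=env.state();print("t",s["clock"],np.round(s["tcp_pos"],4),round(angx(s["tool_rot"])[0],4),"op",round(s["opening"],3),"F",np.round(s["contact_force"],1))
    for c in cams:
        s=env.state();d=viewer.read_camera(c);cv2.imwrite(f"pics/{name}_{c}.png",d["pixels"]);np.savez(f"{name}_{c}.npz",tcp_pos=s["tcp_pos"],tool_rot=s["tool_rot"],**d)
E
python3 -c "
from h import *
shot('b',['wrist'])"
```

```text
t 1.75 [0.4692 0.001  0.2509] 0.0524 op 0.596 F [-0.1 -0.2 -0.6]
```

View pics/b_wrist.png

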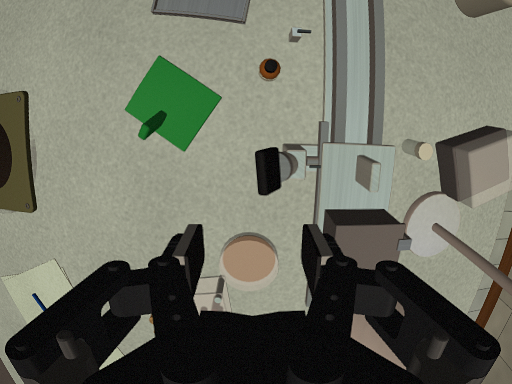

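```bash
cat >> h.py <<'E'
def wcloud(d):
    D=d["depth"];K=d["mtx"];h,w=D.shape;v,u=np.mgrid[0:h,0:w]
    x=(u-K[0,2])/K[0,0];y=(v-K[1,2])/K[1,1];th=np.hypot(x,y)+1e-9
    k=np.tan(np.minimum(th,1.4))/th
    P=np.stack([x*k*D,-y*k*D,-D],-1);T=d["tool_from_camera"];M=angx(d["tool_rot"])[1]
    return (P@T[:3,:3].T+T[:3,3])@M.T+d["tcp_pos"]
E
python3 - <<'E'
from h import *
a=cv2.imread("pics/b_wrist.png")
cv2.imwrite("pics/b_c.png",cv2.resize(a[110:210,240:400],None,fx=5,fy=5,interpolation=cv2.INTER_CUBIC))
cv2.imwrite("pics/b_c2.png",cv2.resize(a[10:90,240:400],None,fx=5,fy=5,interpolation=cv2.INTER_CUBIC))
d=load("b_wrist.npz");P=wcloud(d)
def st(P,m,n): 
    q=P[m]; print(n,len(q),"med",np.round(np.median(q,0),4),"lo",np.round(np.percentile(q,2,axis=0),4),"hi",np.round(np.percentile(q,98,axis=0),4))
X,Y,Z=P[...,0],P[...,1],P[...,2]
def box(x0,x1,y0,y1,z0,z1): return (X>x0)&(X<x1)&(Y>y0)&(Y<y1)&(Z>z0)&(Z<z1)
st(P,box(.59,.63,-.03,.04,.085,.12),"fin")
st(P,box(.54,.67,-.05,.035,.036,.05),"plate")
st(P,box(.50,.535,.155,.18,.02,.06),"mark")
st(P,box(.46,.51,-.03,.04,.085,.13),"knobbar")
st(P,box(.45,.51,.09,.14,.02,.08),"dropper")
m=box(.46,.51,-.03,.04,.085,.13)
for z in np.arange(.08,.112,.004):
    q=P[m&(Z>z)&(Z<z+.004)]
    if len(q)>5: print(round(z,3),len(q),q.min(0).round(4),q.max(0).round(4))
for (x0,x1) in ((.55,.59),(.60,.66)):
    m=box(x0,x1,.06,.24,.022,.035); q=P[m]; print("bar",np.polyfit(q[:,1],q[:,0],1),np.median(q[:,2]))
m=box(.3,.35,0.1,.3,-.02,.02);print(np.median(P[m],0))
E
```

```text
fin 373 med [0.6009 0.007  0.0954] lo [ 0.5969 -0.0097  0.0856] hi [0.6085 0.0223 0.0973]
plate 4099 med [ 0.5919 -0.008   0.0421] lo [ 0.5532 -0.0483  0.0372] hi [0.6513 0.0335 0.0446]
mark 160 med [0.5139 0.1656 0.036 ] lo [0.5075 0.1603 0.0239] hi [0.5283 0.1722 0.0427]
knobbar 983 med [0.4835 0.0065 0.1044] lo [ 0.4721 -0.0158  0.0857] hi [0.4969 0.0275 0.1092]
dropper 401 med [0.4818 0.1145 0.0409] lo [0.4706 0.1047 0.0247] hi [0.4941 0.1282 0.0631]
0.084 74 [ 0.482  -0.0158  0.085 ] [0.4997 0.0281 0.088 ]
0.088 78 [ 0.485  -0.0149  0.088 ] [0.4974 0.0281 0.0919]
0.092 91 [ 0.4777 -0.0158  0.092 ] [0.495  0.0279 0.0959]
0.096 97 [ 0.4735 -0.0162  0.096 ] [0.4926 0.0279 0.0999]
0.1 135 [ 0.4706 -0.0162  0.1   ] [0.4904 0.0278 0.104 ]
0.104 394 [ 0.4715 -0.0179  0.104 ] [0.4881 0.0278 0.108 ]
0.108 114 [ 0.4764 -0.0169  0.108 ] [0.4857 0.0234 0.1105]
bar [-0.04462112  0.57665694] 0.031881952545926434
bar [-0.04441057  0.62821029] 0.0316693250628613
[0.32616569 0.15908336 0.00066867]
```

View pics/b_c.png

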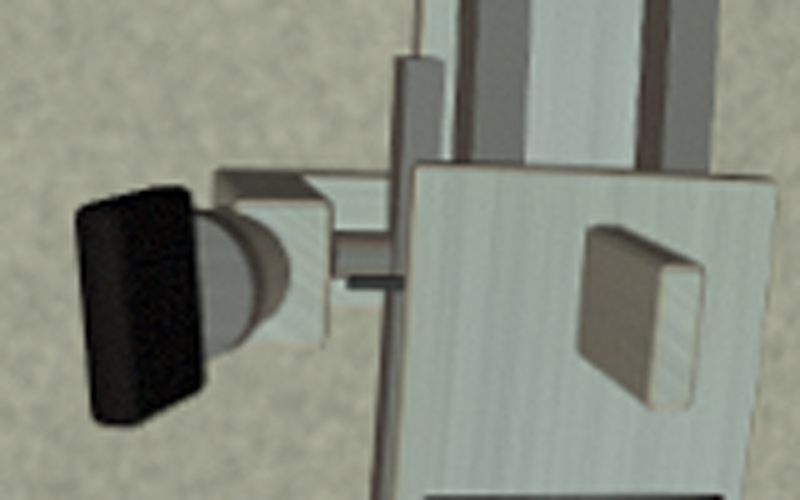

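View pics/b_c2.png

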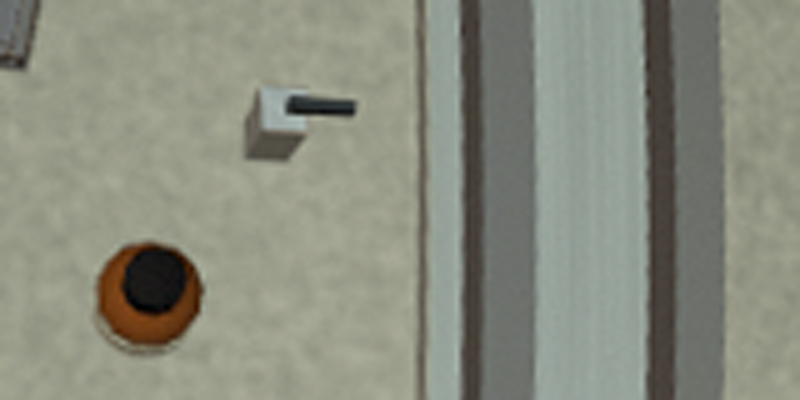

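Run:
```python
from h import *
d=load("b_wrist.npz")
s=dict(tcp_pos=d["tcp_pos"],tool_rot=d["tool_rot"])
p=wray(d,s,(309.6,166.4),.040);m=wray(d,s,(311,31.4),.041)
P=wcloud(d)
print("depth pts",P[166,311],P[166,314],P[31,308],P[31,310])
a=.0445;R=np.array([[np.cos(a),np.sin(a)],[-np.sin(a),np.cos(a)]])
print(p,m,"delta guide",R@(m-p)[:2])
plan([.483,.005,.085],.0445,8)
```

```text
depth pts [0.54052419 0.00290491 0.0426085 ] [0.54432756 0.00309594 0.04236706] [0.52600573 0.16661943 0.04211664] [0.52821537 0.16660527 0.04321765]
[0.53936624 0.0017978  0.04      ] [0.52983478 0.16685226 0.041     ] delta guide [-0.00217952  0.16531508]
[0.0018, -0.0005, 0.0207, np.float64(0.001)]
[0.0018, -0.0005, 0.0207, np.float64(0.001)]
[0.0018, -0.0005, 0.0207, np.float64(0.001)]
[0.0018, -0.0005, 0.0207, np.float64(0.001)]
[0.0018, -0.0005, 0.0207, np.float64(0.001)]
[0.0018, -0.0005, 0.0207, np.float64(0.001)]
[0.0018, -0.0005, 0.0207, np.float64(0.001)]
[0.0018, -0.0005, 0.0207, np.float64(0.001)]
```

Call:
servo_tool(motion=[0.6,0.002,-0.0005,0.025,0.008,0.6,0.002,-0.0005,0.025,0,0.6,0.002,-0.0005,0.025,0,0.6,0.002,-0.0005,0.025,0,0.6,0.002,-0.0005,0.025,0,0.6,0.002,-0.0005,0.025,0,0.6,0.002,-0.0005,0.017,0,0.6,0,0,0,0], force=25)

```text
clock: 2.6
tcp_pos: [0.4808, 0.0027, 0.0824]
tool_rot: [-0.0, 1.0, 0.02, -0.003]
contact_force: [-0.8, 0.1, 0.9]
opening: 0.6
```

Call:
servo_tool(motion=[0,0,0,0,0,0,0,0,0,0,0,0,0,0,0,0,0,0,0,0], force=25)

```text
clock: 3.0
tcp_pos: [0.4836, 0.0036, 0.0857]
tool_rot: [0.001, 1.0, 0.021, 0.001]
contact_force: [-3.4, -3.1, 6.6]
opening: 0.256
```

```bash
python3 -c "
from h import *
shot('c',['wrist','side'])
a=cv2.imread('pics/c_side.png');cv2.imwrite('pics/c_sc.png',cv2.resize(a[130:260,160:320],None,fx=5,fy=4.5))"
```

```text
t 3.0 [0.4836 0.0036 0.0857] 0.0423 op 0.256 F [-3.4 -3.1  6.6]
```

View pics/c_wrist.png

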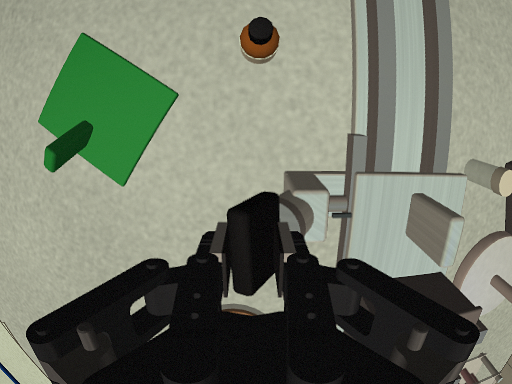

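View pics/c_sc.png

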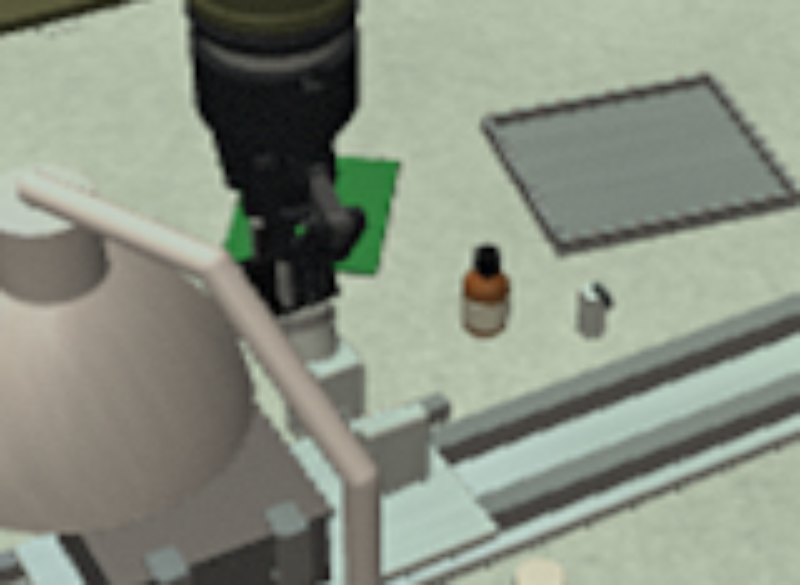

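Call:
servo_tool(motion=[0,0,0,0,-0.1,0,0,0,0,-0.1,0,0,0,0,-0.1,0,0,0,0,-0.1,0,0,0,0,-0.1,0,0,0,0,-0.1])

```text
clock: 3.7
tcp_pos: [0.4824, 0.0047, 0.086]
tool_rot: [-0.0, 0.948, 0.317, 0.0]
contact_force: [-5.1, 1.6, 12.3]
opening: 0.231
```

```bash
python3 -c "
from h import *
shot('d',['wrist'])
from plant import env;print(env.state()['torque'])"
```

```text
t 3.7 [0.4824 0.0047 0.086 ] 0.6455 op 0.231 F [-5.1  1.6 12.3]
[0.48804218 0.45828692 0.01183778]
```

View pics/d_wrist.png

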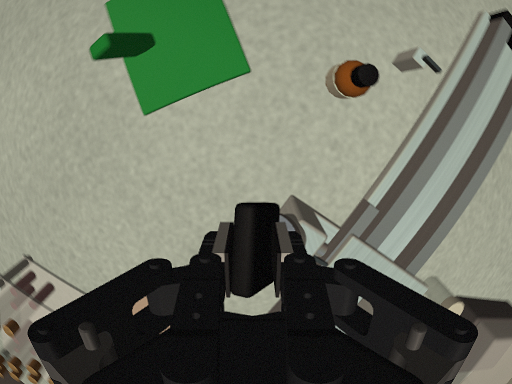

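Call:
servo_tool(motion=[0,0,0,0,-0.1,0,0,0,0,-0.1,0,0,0,0,-0.1,0,0,0,0,-0.1,0,0,0,0,-0.1,0,0,0,0,-0.1,0,0,0,0,-0.1,0,0,0,0,-0.04,0,0,0,0,0])

```text
clock: 4.65
tcp_pos: [0.4815, 0.004, 0.0856]
tool_rot: [-0.0, 0.77, 0.638, -0.001]
contact_force: [-6.4, -1.7, 11.6]
opening: 0.155
```

```bash
python3 -c "
from h import *
shot('e',['wrist'])
from plant import env;print(env.state()['torque'])"
```

```text
t 4.65 [0.4815 0.004  0.0856] 1.3829 op 0.155 F [-6.4 -1.7 11.6]
[-0.01927891  0.72120206 -0.01802658]
```

View pics/e_wrist.png

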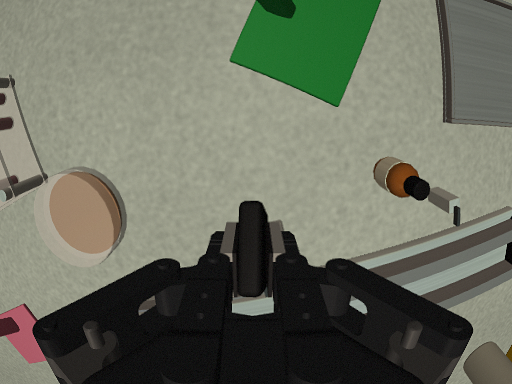

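Call:
servo_tool(motion=[0.45,0,0,0,0,0.45,0,0,0,0,0.45,0,0,-0.03,0,0.5,0,0,-0.03,0,0.6,0,0,0,0.134,0.6,0,0,0,0.134,0.6,0,0,0,0.134,0.6,0,0,0,0.134,0.6,0,0,0,0.134,0.6,0,0,0,0.134])

```text
clock: 5.7
tcp_pos: [0.4838, 0.0043, 0.1444]
tool_rot: [0.0, 0.959, 0.282, 0.0]
contact_force: [-0.7, 0.1, -0.9]
opening: 0.601
```

Call:
servo_tool(motion=[0.6,0,0,0,0.134,0.6,0,0,0,0.134,0.6,0,0,0,0.134,0.6,0,0,0,0.134,0.6,0,0,0,0])

```text
clock: 6.2
tcp_pos: [0.4837, 0.0043, 0.1444]
tool_rot: [-0.0, 1.0, 0.021, 0.0]
contact_force: [-0.8, -0.1, -0.2]
opening: 0.598
```

```bash
python3 -c "
from h import *
shot('f',['wrist'])
plan([.603,.011,.14],.0445,5)"
```

```text
t 6.2 [0.4837 0.0043 0.1444] 0.0417 op 0.598 F [-0.8 -0.1 -0.2]
[0.0239, -0.0003, 0.0009, np.float64(0.0)]
[0.0239, -0.0003, 0.0009, np.float64(0.0)]
[0.0239, -0.0003, 0.0009, np.float64(0.0)]
[0.0239, -0.0003, 0.0009, np.float64(0.0)]
[0.0239, -0.0003, 0.0009, np.float64(0.0)]
```

View pics/f_wrist.png

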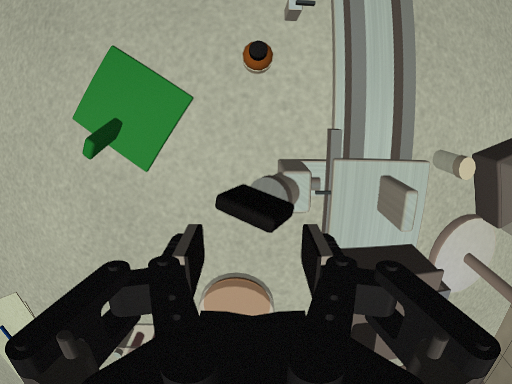

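Call:
servo_tool(motion=[0.6,0.024,0,0,0,0.6,0.024,0,0,0,0.6,0.024,0,0,0,0.6,0.024,0,0,0,0.6,0.024,-0.001,0,-0.003,0.6,0,0,0.025,0,0.6,0,0,0.025,0,0.6,0,0,0.025,0,0.6,0,0,0,0])

```text
clock: 7.15
tcp_pos: [0.6002, 0.0105, 0.0658]
tool_rot: [-0.0, 1.0, 0.024, -0.004]
contact_force: [-0.8, -0.1, 0.0]
opening: 0.597
```

```bash
python3 -c "
from h import *
shot('g',['wrist','side'])"
```

```text
t 7.15 [0.6002 0.0105 0.0658] 0.0477 op 0.597 F [-0.8 -0.1  0. ]
```

View pics/g_wrist.png

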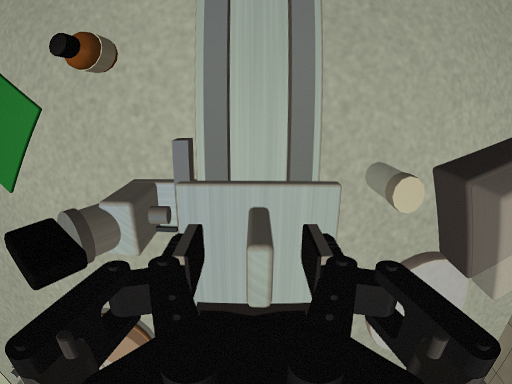

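View pics/g_side.png

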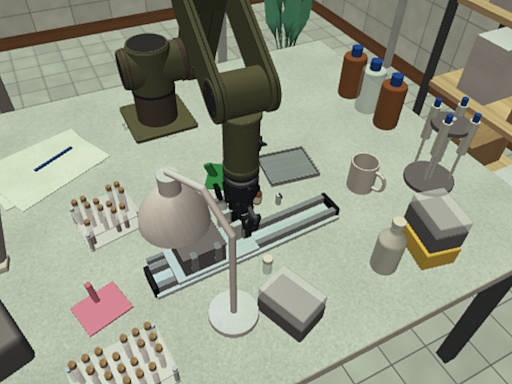

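Call:
servo_tool(motion=[0.6,0.002,0,0,0,0,0,0,0,0,0,0,0,0,0,0,0,0,0,0,0,0,0,0,0], force=30)

```text
clock: 7.75
tcp_pos: [0.6035, 0.0103, 0.0703]
tool_rot: [0.0, 1.0, 0.023, -0.001]
contact_force: [-4.4, -0.2, 6.0]
opening: 0.134
```

Call:
servo_tool(motion=[0,0,-0.01,0,0,0,0,-0.02,0,0,0,0,-0.02,0,0,0,0,-0.02,0,0,0,0,-0.02,0,0,0,0,-0.02,0,0,0,0,-0.02,0,0,0,0,-0.02,0,0,0,0,-0.012,0,0,0,0,0,0,0])

```text
clock: 8.75
tcp_pos: [0.5963, 0.1742, 0.0703]
tool_rot: [-0.001, 1.0, 0.023, -0.001]
contact_force: [-4.2, 1.4, 5.5]
opening: 0.134
```

```bash
python3 -c "
from h import *
shot('i',['wrist','side','top'])
a=cv2.imread('pics/i_wrist.png');cv2.imwrite('pics/i_c.png',cv2.resize(a[150:310,80:280],None,fx=4,fy=3.7))"
```

```text
t 8.75 [0.5963 0.1742 0.0703] 0.0463 op 0.134 F [-4.2  1.4  5.5]
```

View pics/i_wrist.png

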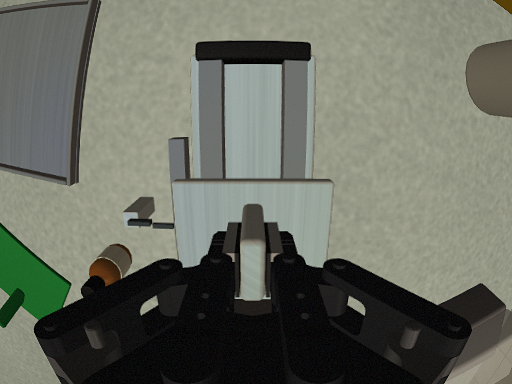

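View pics/i_c.png

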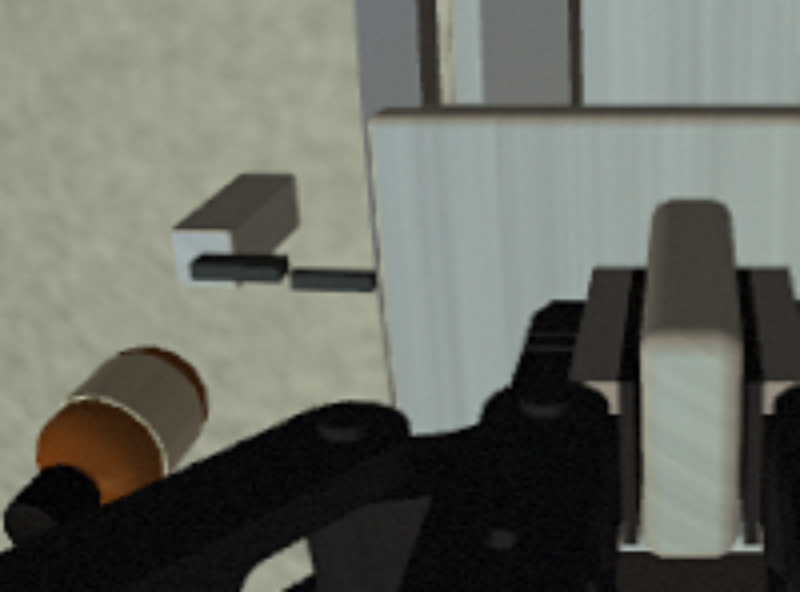

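Run:
```python
from h import *
d=load("i_wrist.npz")
P=wcloud(d)
for cx,cy in [(288,263),(292,277),(270,263),(305,278),(350,278)]:
    u,v=80+cx/4,150+cy/3.7
    w=wray(d,d,(u,v),.042); print((u,v),w,P[round(v),round(u)], "y' ",-np.sin(-.0445)*0+ (w[1]*np.cos(.0445)-w[0]*np.sin(.0445)))
```

```text
(152.0, 221.0810810810811) [0.53176639 0.16970707 0.042     ] [ 5.16404944e-01  1.51659054e-01 -4.69237993e-04] y'  0.14588327467303341
(153.0, 224.86486486486484) [0.53227267 0.16708775 0.042     ] [0.53214812 0.1668469  0.04167259] y'  0.1432440207192515
(147.5, 221.0810810810811) [0.5286021  0.16946727 0.042     ] [0.52853459 0.16907067 0.04087552] y'  0.14578447622305193
(156.25, 225.13513513513513) [0.53452918 0.16707263 0.042     ] [0.5347675  0.16767161 0.04317026] y'  0.14312853287315563
(167.5, 225.13513513513513) [0.54225944 0.16765839 0.042     ] [0.54281222 0.16808399 0.04269815] y'  0.14336983492715624
```

Call:
servo_tool(motion=[0,0,-0.0025,0,0,0,0,0,0,0,0,0,0,0,0,0.5,0,0,0,0,0.5,0,0,0,0,0.6,0,0,0,0,0.6,0,0,-0.04,0,0.6,0,0,-0.04,0,0.6,0,0,0,0])

```text
clock: 9.8
tcp_pos: [0.6022, 0.1756, 0.1553]
tool_rot: [-0.001, 1.0, 0.022, 0.006]
contact_force: [0.7, -0.1, 0.0]
opening: 0.598
```

```bash
python3 -c "
from h import *
shot('j',['wrist'])
a=cv2.imread('pics/j_wrist.png');cv2.imwrite('pics/j_c.png',cv2.resize(a[140:260,120:280],None,fx=5,fy=5))
plan([.483,.0045,.145],1.383,10)"
```

```text
t 9.8 [0.6022 0.1756 0.1553] 0.045 op 0.598 F [ 0.7 -0.1  0. ]
[-0.0125, 0.0165, 0.0008, np.float64(-0.134)]
[-0.0146, 0.0147, 0.0008, np.float64(-0.134)]
[-0.0164, 0.0126, 0.0008, np.float64(-0.134)]
[-0.018, 0.0103, 0.0008, np.float64(-0.134)]
[-0.0192, 0.0078, 0.0008, np.float64(-0.134)]
[-0.0201, 0.0052, 0.0008, np.float64(-0.134)]
[-0.0206, 0.0025, 0.0008, np.float64(-0.134)]
[-0.0207, -0.0003, 0.0008, np.float64(-0.134)]
[-0.0205, -0.003, 0.0008, np.float64(-0.134)]
[-0.0199, -0.0058, 0.0008, np.float64(-0.134)]
```

View pics/j_c.png

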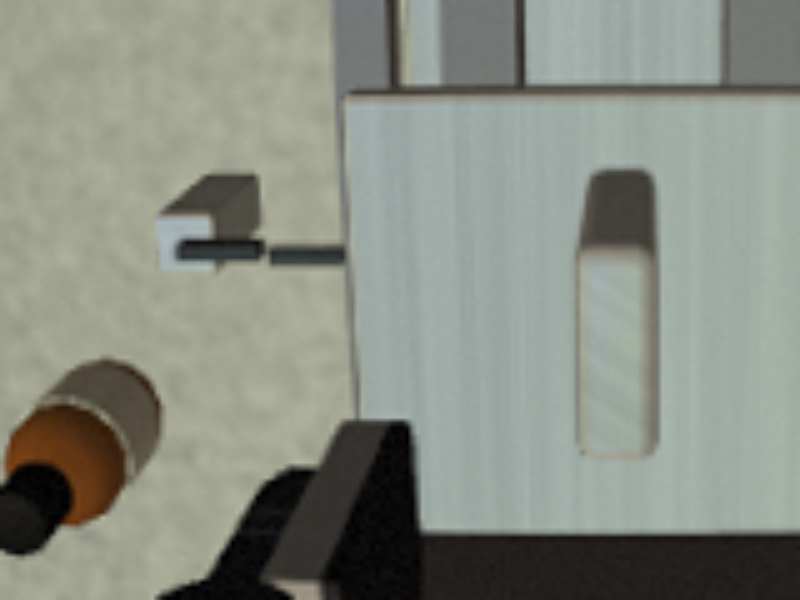

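Call:
servo_tool(motion=[0.6,-0.012,0.003,-0.02,-0.134,0.6,-0.015,0.015,-0.02,-0.134,0.6,-0.0165,0.0125,0,-0.134,0.6,-0.018,0.0105,0,-0.134,0.6,-0.019,0.008,0,-0.134,0.6,-0.02,0.005,0,-0.134,0.6,-0.0205,0.0025,0,-0.134,0.6,-0.0205,0,0,-0.134,0.6,-0.0205,-0.003,0,-0.134,0.6,-0.02,-0.006,0,-0.134])

```text
clock: 10.85
tcp_pos: [0.4789, 0.0165, 0.1881]
tool_rot: [-0.001, 0.768, 0.641, -0.001]
contact_force: [-0.3, 0.6, 1.6]
opening: 0.599
```

```bash
python3 -c "
from h import *
shot('k',['wrist'])
plan([.482,.0045,.145],1.383,2)"
```

```text
t 10.85 [0.4789 0.0165 0.1881] 1.3906 op 0.599 F [-0.3  0.6  1.6]
[-0.0044, 0.0037, 0.0214, np.float64(0.007)]
[-0.0044, 0.0037, 0.0214, np.float64(0.007)]
```

View pics/k_wrist.png

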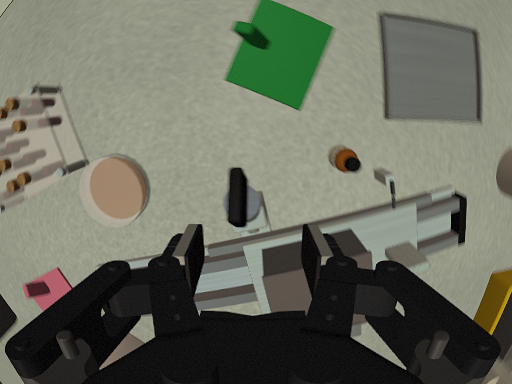

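Call:
servo_tool(motion=[0.6,-0.0045,0.004,0.02,0,0.6,-0.0045,0.0035,0.02,0,0.6,0,0,0.02,0,0.6,0,0,0.02,0,0.6,0,0,0.022,0,0.6,0,0,0,0,0,0,0,0,0,0,0,0,0,0,0,0,0,0,0,0,0,0,0,0], force=25)

```text
clock: 11.9
tcp_pos: [0.4858, 0.0035, 0.0884]
tool_rot: [0.003, 0.769, 0.639, -0.002]
contact_force: [-2.7, -14.2, 0.0]
opening: 0.152
```

```bash
python3 -c "
from h import *
shot('l',['wrist'])"
```

```text
t 11.9 [0.4858 0.0035 0.0884] 1.3869 op 0.152 F [ -2.7 -14.2   0. ]
```

View pics/l_wrist.png

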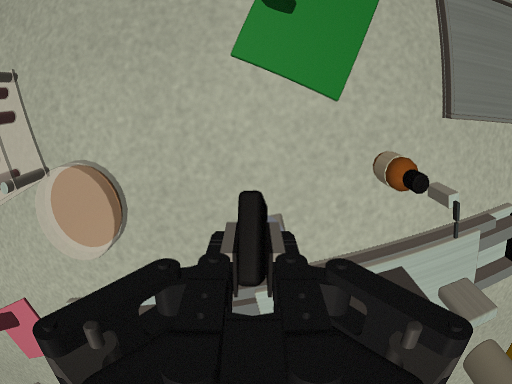

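Call:
servo_tool(motion=[0,-0.003,-0.003,0.002,0.05,0,0,0,0,0.1,0,0,0,0,0.12,0,0,0,0,0.12,0,0,0,0,0.12,0,0,0,0,0.12,0,0,0,0,0.12,0,0,0,0,0.12,0,0,0,0,0.12,0,0,0,0,0.12])

```text
clock: 12.95
tcp_pos: [0.481, 0.0087, 0.0905]
tool_rot: [-0.004, 0.991, 0.133, 0.001]
contact_force: [-15.4, 17.9, 44.9]
opening: 0.154
```

Call:
servo_tool(motion=[0,0,0,0,0.12,0,0,0,0,0.1,0,0,0,0,0.04,0,0,0,0,0,0,0,0,0,0])

```text
clock: 13.45
tcp_pos: [0.4823, 0.0037, 0.0923]
tool_rot: [0.001, 1.0, 0.008, 0.002]
contact_force: [-19.3, -2.7, 53.6]
opening: 0.153
```

```bash
python3 -c "
from h import *
shot('m',['wrist'])
from plant import env;print(env.state()['torque'])"
```

```text
t 13.45 [0.4823 0.0037 0.0923] 0.0152 op 0.153 F [-19.3  -2.7  53.6]
[-0.79971456  1.41897875 -0.45084021]
```

View pics/m_wrist.png

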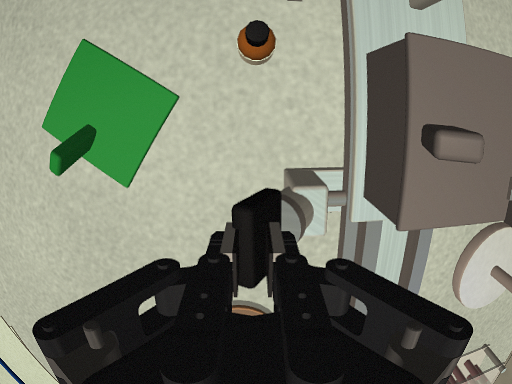

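Call:
servo_tool(motion=[0.5,0,0,0,0,0.5,0,0,0,0,0.6,0,0,-0.04,0,0.6,0,0,-0.045,0,0.6,0,0,-0.035,0,0.6,0,0,0,0])

```text
clock: 14.1
tcp_pos: [0.4868, 0.0042, 0.2107]
tool_rot: [0.001, 1.0, 0.007, 0.006]
contact_force: [1.4, -0.6, 0.3]
opening: 0.598
```

Run:
```python
from h import *
shot('n',['wrist'])
a=cv2.imread('pics/n_wrist.png');cv2.imwrite('pics/n_c.png',cv2.resize(a[0:250,200:420],None,fx=3.3,fy=2.4))
d=load("n_wrist.npz");P=wcloud(d);X,Y,Z=P[...,0],P[...,1],P[...,2]
m=(X>.45)&(X<.52)&(Y>-.05)&(Y<.05)&(Z>.100)&(Z<.13)
q=(P[m][:,:2]*1000).astype(np.float32);print(cv2.minAreaRect(q),len(q))
```

```text
t 14.1 [0.4868 0.0042 0.2107] 0.0149 op 0.598 F [ 1.4 -0.6  0.3]
((480.5344543457031, 5.062915802001953), (15.241117477416992, 45.477684020996094), 2.1104891300201416) 844
```

View pics/n_wrist.png

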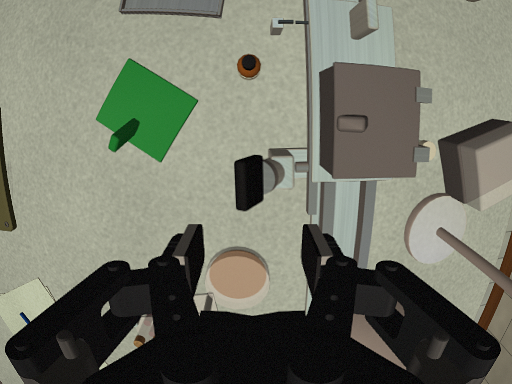

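View pics/n_c.png

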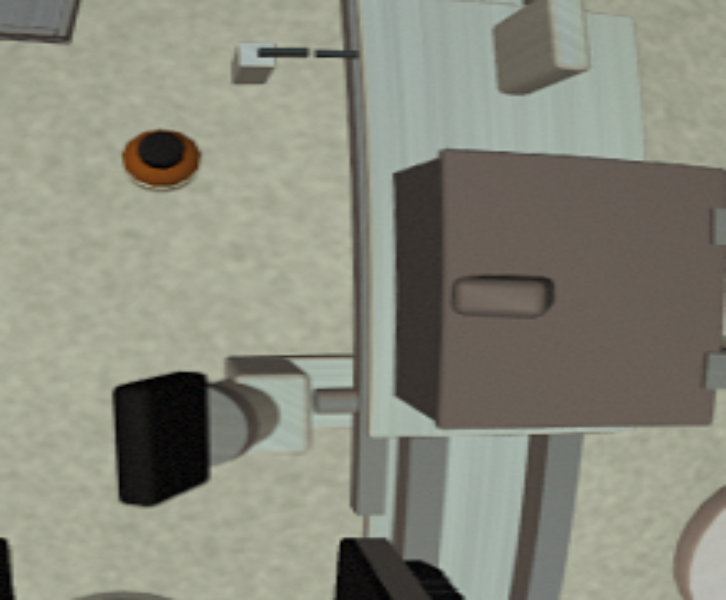

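Run:
```python
from h import *
d=load("n_wrist.npz");P=wcloud(d)
def go(P,n):
    X,Y,Z=P[...,0],P[...,1],P[...,2]
    B=(X>.53)&(X<.68)&(Y>-.01)&(Y<.15)
    for z0,z1 in((.096,.107),(.112,.12),(.12,.13),(.13,.138),(.138,.16)):
        q=P[B&(Z>z0)&(Z<z1)]
        if len(q)>4: print(n,z0,len(q),"med",np.median(q,0).round(4),"lo",np.percentile(q,2,axis=0).round(4),"hi",np.percentile(q,98,axis=0).round(4))
    q=P[B&(Z>.097)&(Z<.108)]
    print(cv2.minAreaRect((q[:,:2]*1000).astype(np.float32)))
go(P,"wrist")
from plant import viewer
for c in("top","side"):
    e=viewer.read_camera(c);cv2.imwrite(f"pics/n_{c}.png",e["pixels"]);go(cloud(e),c)
```

```text
wrist 0.096 9050 med [0.5989 0.0682 0.1021] lo [0.5585 0.0156 0.1005] hi [0.6427 0.1151 0.1035]
wrist 0.112 6 med [0.5829 0.0654 0.1161] lo [0.5819 0.0611 0.1128] hi [0.5856 0.0682 0.1195]
wrist 0.12 19 med [0.566  0.0697 0.1265] lo [0.5607 0.0624 0.1212] hi [0.5789 0.0702 0.1295]
wrist 0.13 38 med [0.5515 0.0645 0.137 ] lo [0.5501 0.0584 0.131 ] hi [0.5766 0.0704 0.1379]
wrist 0.138 422 med [0.5606 0.0641 0.1429] lo [0.5511 0.0583 0.1385] hi [0.5701 0.0696 0.1469]
((606.3167114257812, 65.62362670898438), (98.03802490234375, 104.18882751464844), 2.181865692138672)
top 0.096 514 med [0.5977 0.0948 0.102 ] lo [0.5562 0.0367 0.0981] hi [0.6414 0.1151 0.1056]
((603.8567504882812, 74.63238525390625), (98.16616821289062, 83.86967468261719), 1.0546061992645264)
side 0.096 1211 med [0.6068 0.0593 0.1008] lo [0.5616 0.0123 0.0975] hi [0.6541 0.1125 0.1048]
side 0.112 28 med [0.5817 0.0585 0.1161] lo [0.5643 0.0442 0.1123] hi [0.6192 0.0659 0.1194]
side 0.12 30 med [0.5766 0.0575 0.1264] lo [0.5604 0.0554 0.1204] hi [0.5819 0.0665 0.1299]
side 0.13 23 med [0.5732 0.0577 0.1339] lo [0.5545 0.0556 0.1303] hi [0.5781 0.0666 0.1373]
side 0.138 35 med [0.5684 0.0602 0.142 ] lo [0.5549 0.0555 0.1383] hi [0.5744 0.0661 0.146 ]
((608.0747680664062, 63.31086349487305), (99.72320556640625, 105.90791320800781), 2.3532681465148926)
```

```bash
python3 -c "
from h import *
plan([.565,.063,.185],1.615,11)"
```

```text
[0.0076, -0.0052, 0.0018, np.float64(-0.145)]
[0.0083, -0.004, 0.0018, np.float64(-0.145)]
[0.0088, -0.0028, 0.0018, np.float64(-0.145)]
[0.0091, -0.0015, 0.0018, np.float64(-0.145)]
[0.0092, -0.0002, 0.0018, np.float64(-0.145)]
[0.0091, 0.0012, 0.0018, np.float64(-0.145)]
[0.0089, 0.0025, 0.0018, np.float64(-0.145)]
[0.0084, 0.0038, 0.0018, np.float64(-0.145)]
[0.0078, 0.0049, 0.0018, np.float64(-0.145)]
[0.007, 0.006, 0.0018, np.float64(-0.145)]
[0.006, 0.007, 0.0018, np.float64(-0.145)]
```

Call:
servo_tool(motion=[0.6,0.0075,-0.005,0,-0.145,0.6,0.0085,-0.004,0,-0.145,0.6,0.009,-0.003,0,-0.145,0.6,0.009,-0.0015,0,-0.145,0.6,0.009,0,0,-0.145,0.6,0.009,0.001,0,-0.145,0.6,0.009,0.0025,0,-0.145,0.6,0.0085,0.004,0,-0.145,0.6,0.008,0.005,0,-0.145,0.6,0.007,0.006,0,-0.145], force=20)

```text
clock: 15.25
tcp_pos: [0.5571, 0.0577, 0.2027]
tool_rot: [-0.002, 0.742, 0.671, -0.002]
contact_force: [-0.4, 0.5, 0.1]
opening: 0.6
```

Call:
servo_tool(motion=[0.5,0.006,0.007,0.01,-0.145,0.5,0,0,0.005,0,0.5,0,0,0,0])

```text
clock: 15.55
tcp_pos: [0.5638, 0.0626, 0.1876]
tool_rot: [-0.002, 0.694, 0.72, -0.002]
contact_force: [0.3, -0.3, 0.2]
opening: 0.5
```

```bash
python3 -c "
from h import *
shot('o',['wrist'])
plan([.565,.063,.112],1.615,4)"
```

```text
t 15.55 [0.5638 0.0626 0.1876] 1.6069 op 0.5 F [ 0.3 -0.3  0.2]
[0.0001, 0.0002, 0.0191, np.float64(-0.002)]
[0.0001, 0.0002, 0.0191, np.float64(-0.002)]
[0.0001, 0.0002, 0.0191, np.float64(-0.002)]
[0.0001, 0.0002, 0.0191, np.float64(-0.002)]
```

View pics/o_wrist.png

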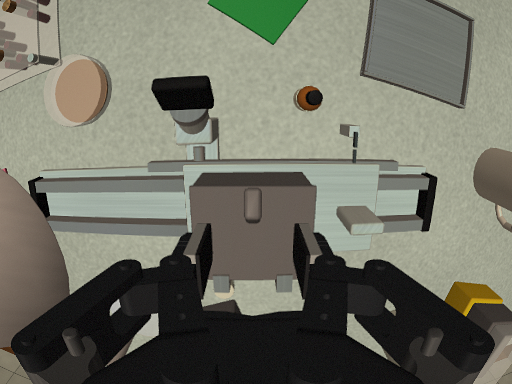

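Call:
servo_tool(motion=[0.5,0,0,0.02,-0.008,0.5,0,0,0.02,0,0.5,0,0,0.02,0,0.5,0,0,0.014,0,0.5,0,0,0,0,0,0,0,0,0,0,0,0,0,0,0,0,0,0,0,0,0,0,0,0], force=20)

```text
clock: 16.5
tcp_pos: [0.5665, 0.0627, 0.1174]
tool_rot: [0.001, 0.69, 0.724, 0.001]
contact_force: [-0.2, -0.2, 3.5]
opening: 0.137
```

```bash
python3 -c "
from h import *
shot('p',['wrist','side'])
a=cv2.imread('pics/p_side.png');cv2.imwrite('pics/p_sc.png',cv2.resize(a[150:290,170:330],None,fx=5,fy=4.2))"
```

```text
t 16.5 [0.5665 0.0627 0.1174] 1.6178 op 0.137 F [-0.2 -0.2  3.5]
```

View pics/p_wrist.png

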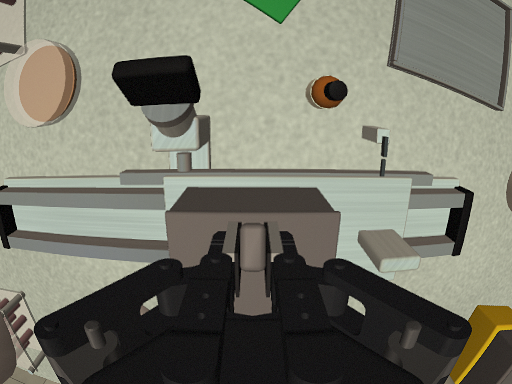

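View pics/p_sc.png

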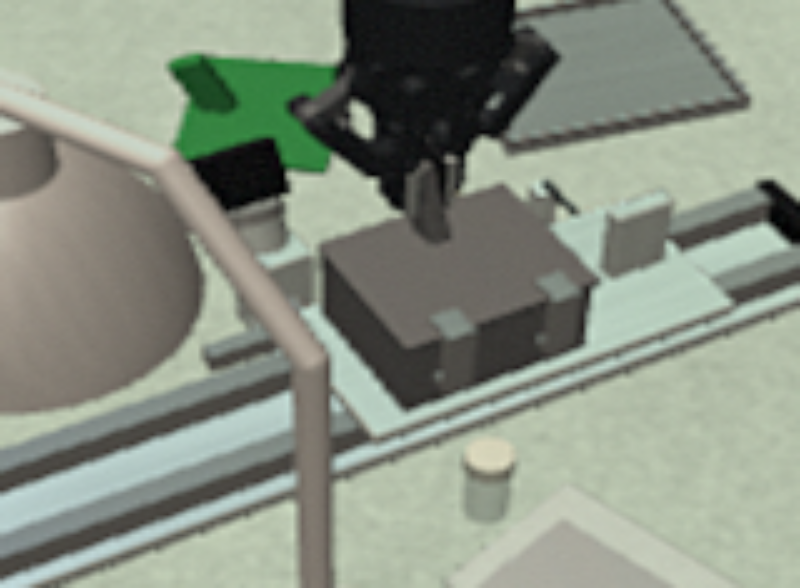

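Call:
servo_tool(motion=[0,0,0.001,-0.004,0,0,0,0.001,-0.004,0,0,0,0.001,-0.004,0,0,0,0.001,-0.004,0,0,0,0,0,0])

```text
clock: 17.1
tcp_pos: [0.5699, 0.0629, 0.1325]
tool_rot: [-0.0, 0.69, 0.724, -0.0]
contact_force: [0.4, 0.1, -3.0]
opening: 0.141
```

```bash
cat >> h.py <<'E'
def lidplane(P,box,zmin,zmax):
    X,Y,Z=P[...,0],P[...,1],P[...,2]
    m=(X>box[0])&(X<box[1])&(Y>box[2])&(Y<box[3])&(Z>zmin)&(Z<zmax);q=P[m]
    for _ in range(4):
        A=np.c_[q[:,0],q[:,1],np.ones(len(q))];c=np.linalg.lstsq(A,q[:,2],rcond=None)[0];r=A@c-q[:,2];q=q[abs(r)<max(.002,1.5*np.std(r))]
    print("plane dz/dx,dz/dy",c.round(4),len(q),q.min(0).round(3),q.max(0).round(3))
E
python3 -c "
from h import *
shot('q',['wrist','side'])
lidplane(cloud(load('q_side.npz')),(.56,.65,.015,.11),.095,.13)
lidplane(wcloud(load('q_wrist.npz')),(.54,.65,.015,.11),.095,.13)
a=cv2.imread('pics/q_side.png');cv2.imwrite('pics/q_sc.png',cv2.resize(a[150:290,170:330],None,fx=5,fy=4.2))"
```

```text
t 17.1 [0.5699 0.0629 0.1325] 1.618 op 0.141 F [ 0.4  0.1 -3. ]
plane dz/dx,dz/dy [-0.1488 -0.007   0.2   ] 924 [0.56  0.015 0.102] [0.65  0.11  0.118]
plane dz/dx,dz/dy [-0.1472 -0.0083  0.2006] 7112 [0.554 0.015 0.104] [0.644 0.11  0.12 ]
```

View pics/q_sc.png

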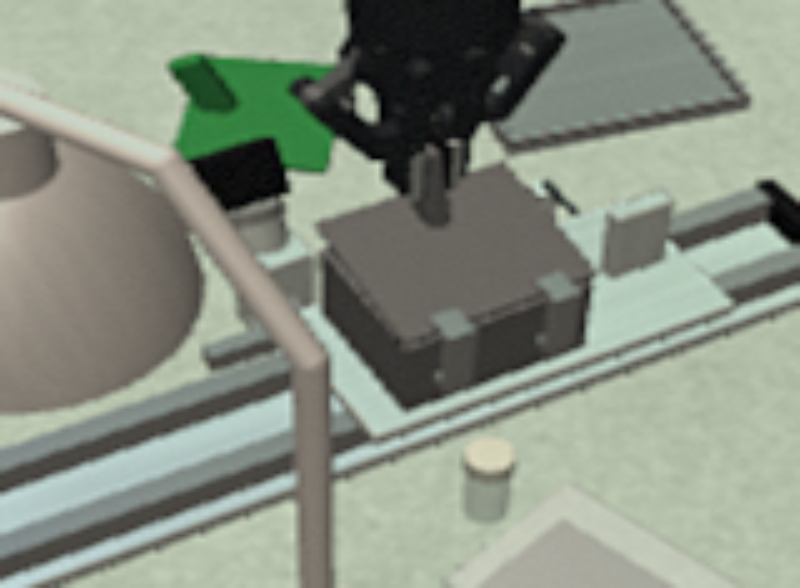

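Call:
servo_tool(motion=[0,0,-0.005,0,0,0,0,-0.006,0,0,0,0,-0.006,0,0,0,0,-0.005,-0.001,0,0,0,0,0,0])

```text
clock: 17.7
tcp_pos: [0.5465, 0.0619, 0.1335]
tool_rot: [-0.0, 0.69, 0.724, -0.0]
contact_force: [-0.2, -0.8, -0.9]
opening: 0.133
```

```bash
python3 -c "
from h import *
shot('r',['side'])
lidplane(cloud(load('r_side.npz')),(.53,.64,.015,.11),.095,.13)
a=cv2.imread('pics/r_side.png');cv2.imwrite('pics/r_sc.png',cv2.resize(a[150:290,170:330],None,fx=5,fy=4.2))"
```

```text
t 17.7 [0.5465 0.0619 0.1335] 1.618 op 0.133 F [-0.2 -0.8 -0.9]
plane dz/dx,dz/dy [-0.1502 -0.0068  0.1986] 907 [0.532 0.015 0.103] [0.623 0.11  0.119]
```

View pics/r_sc.png

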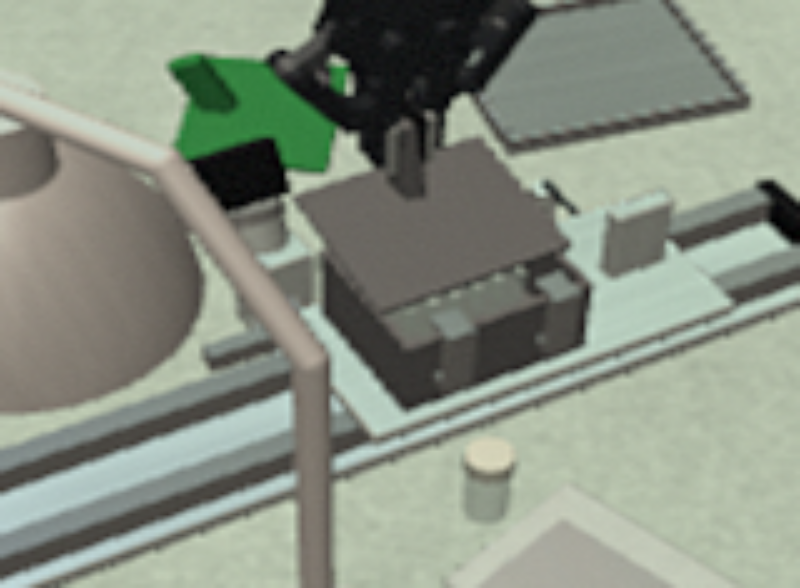

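```bash
python3 -c "
from h import *
plan([.3613,.267,.19],1.434,10,start=[.5465,.0619,.19])"
```

```text
[0.0214, -0.0175, -0.0, np.float64(0.018)]
[0.021, -0.0179, -0.0, np.float64(0.018)]
[0.0207, -0.0183, -0.0, np.float64(0.018)]
[0.0204, -0.0187, -0.0, np.float64(0.018)]
[0.02, -0.0191, -0.0, np.float64(0.018)]
[0.0197, -0.0194, -0.0, np.float64(0.018)]
[0.0193, -0.0198, -0.0, np.float64(0.018)]
[0.0189, -0.0201, -0.0, np.float64(0.018)]
[0.0186, -0.0205, -0.0, np.float64(0.018)]
[0.0182, -0.0208, -0.0, np.float64(0.018)]
```

Call:
servo_tool(motion=[0,0,0,-0.01,0,0,0,0,-0.016,0,0,0,0,-0.016,0,0,0,0,-0.01,0,0,0,0,-0.005,0,0,0,0,0,0])

```text
clock: 18.35
tcp_pos: [0.5484, 0.0619, 0.1912]
tool_rot: [0.001, 0.69, 0.724, 0.001]
contact_force: [-0.9, -0.2, -1.7]
opening: 0.135
```

Call:
servo_tool(motion=[0,0.021,-0.0175,0,0.018,0,0.021,-0.018,0,0.018,0,0.0205,-0.0185,0,0.018,0,0.0205,-0.0185,0,0.018,0,0.02,-0.019,0,0.018,0,0.0195,-0.0195,0,0.018,0,0.0195,-0.02,0,0.018,0,0.019,-0.02,0,0.018,0,0.0185,-0.0205,0,0.018,0,0.018,-0.021,0,0.018])

```text
clock: 19.35
tcp_pos: [0.3605, 0.2665, 0.1896]
tool_rot: [-0.0, 0.753, 0.658, -0.001]
contact_force: [-0.1, 0.6, -1.6]
opening: 0.133
```

Call:
servo_tool(motion=[0,0,0,0,0,0,0,0,0.02,0,0,0,0,0.03,0,0,0,0,0.02,0,0,0,0,0.015,0,0,0,0,0,0])

```text
clock: 19.95
tcp_pos: [0.3604, 0.2645, 0.1031]
tool_rot: [-0.0, 0.752, 0.659, -0.003]
contact_force: [0.2, 0.6, -1.0]
opening: 0.136
```

```bash
python3 -c "
from h import *
shot('s',['wrist','side','top'])
a=cv2.imread('pics/s_side.png');cv2.imwrite('pics/s_sc.png',cv2.resize(a[100:240,190:350],None,fx=5,fy=4.2))
a=cv2.imread('pics/s_top.png');cv2.imwrite('pics/s_tc.png',cv2.resize(a[170:310,100:260],None,fx=5,fy=4.2))"
```

```text
t 19.95 [0.3604 0.2645 0.1031] 1.4379 op 0.136 F [ 0.2  0.6 -1. ]
```

View pics/s_wrist.png

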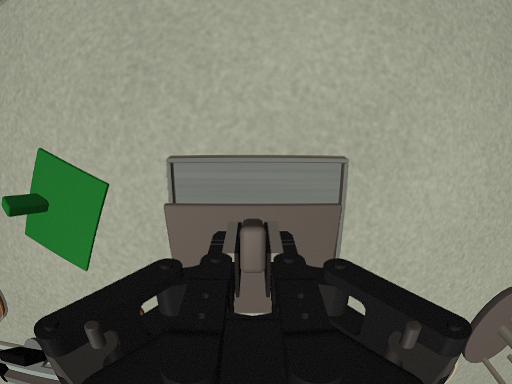

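View pics/s_sc.png

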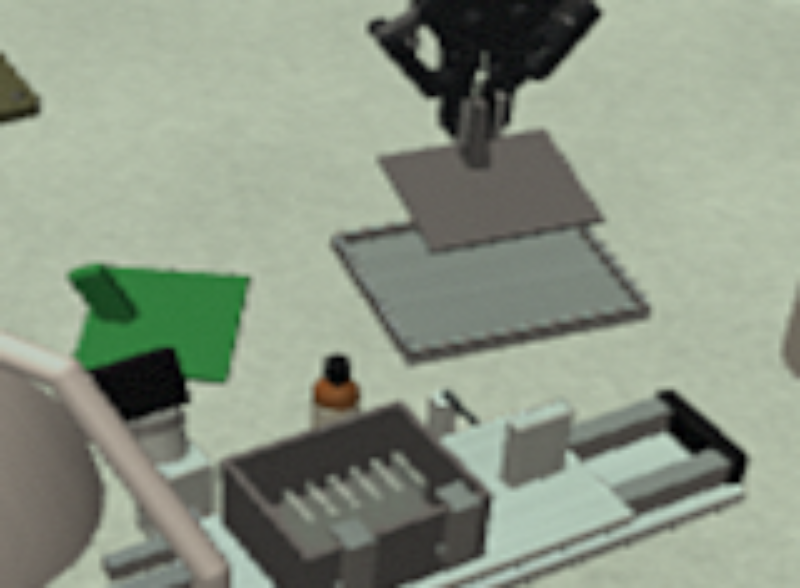

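View pics/s_tc.png

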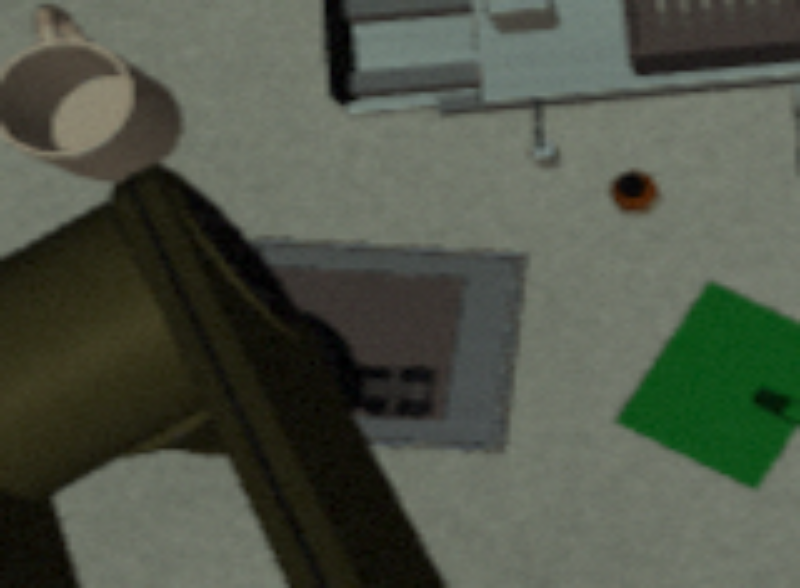

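Run:
```python
from h import *
from plant import env
print(env.state()["q"].round(2))
P=wcloud(load("s_wrist.npz"));Q=cloud(load("s_side.npz"))
for n,p in(("w",P),("s",Q)):
    X,Y,Z=p[...,0],p[...,1],p[...,2]
    m=(X>.3)&(X<.48)&(Y>.17)&(Y<.36)
    lidplane(p,(.31,.46,.18,.34),.06,.112)
    q=p[m&(Z>.06)&(Z<.1)];print(n,"lid",cv2.minAreaRect((q[:,:2]*1000).astype(np.float32)),np.percentile(q,[1,99],axis=0).round(3).tolist())
    q=p[m&(Z>.010)&(Z<.02)];print("tray",cv2.minAreaRect((q[:,:2]*1000).astype(np.float32)),len(q))
```

```text
[ 0.54  0.28  1.93 -0.    0.93 -0.9 ]
plane dz/dx,dz/dy [-0.1485  0.0145  0.1365] 7810 [0.34  0.212 0.075] [0.434 0.319 0.09 ]
w lid ((389.8462219238281, 262.0888366699219), (104.30748748779297, 87.35271453857422), 82.5224609375) [[0.342, 0.215, 0.076], [0.431, 0.316, 0.09]]
tray ((377.85955810546875, 267.159912109375), (150.6557159423828, 91.70172119140625), 82.29475402832031) 1752
plane dz/dx,dz/dy [-0.148   0.0104  0.1371] 628 [0.344 0.202 0.074] [0.443 0.316 0.09 ]
s lid ((392.1160888671875, 259.8501892089844), (105.39957427978516, 90.80401611328125), 82.19332122802734) [[0.348, 0.206, 0.072], [0.44, 0.312, 0.095]]
tray ((398.6354064941406, 261.94964599609375), (150.94857788085938, 132.35098266601562), 82.03765869140625) 156
```

Call:
servo_tool(motion=[0,0,0.001,0.015,0,0,0,0,0.015,0,0,0,0,0.015,0,0,0,0,0.008,0,0,0,0,0.004,0,0,0,0,0.004,0,0,0,0,0.003,0,0,0,0,0.003,0,0,0,0,0.003,0,0,0,0,0,0])

```text
clock: 21.1
tcp_pos: [0.3619, 0.2661, 0.0356]
tool_rot: [-0.001, 0.753, 0.659, -0.0]
contact_force: [-2.4, 0.5, 2.7]
opening: 0.131
```

```bash
cat > chk.py <<'E'
from h import *
import sys
shot(sys.argv[1],['wrist','side'])
for n,p in(("w",wcloud(load(sys.argv[1]+"_wrist.npz"))),("s",cloud(load(sys.argv[1]+"_side.npz")))):
    lidplane(p,(.35,.44,.215,.31),.009,.034)
a=cv2.imread('pics/'+sys.argv[1]+'_side.png');cv2.imwrite('pics/'+sys.argv[1]+'_sc.png',cv2.resize(a[100:240,190:350],None,fx=5,fy=4.2))
E
python3 chk.py u
```

```text
t 21.1 [0.3619 0.2661 0.0356] 1.4378 op 0.131 F [-2.4  0.5  2.7]
plane dz/dx,dz/dy [-0.0853  0.0094  0.0482] 6336 [0.35  0.215 0.012] [0.433 0.31  0.022]
plane dz/dx,dz/dy [-0.0784  0.0158  0.0421] 469 [0.351 0.215 0.01 ] [0.44 0.31 0.02]
```

View pics/u_sc.png

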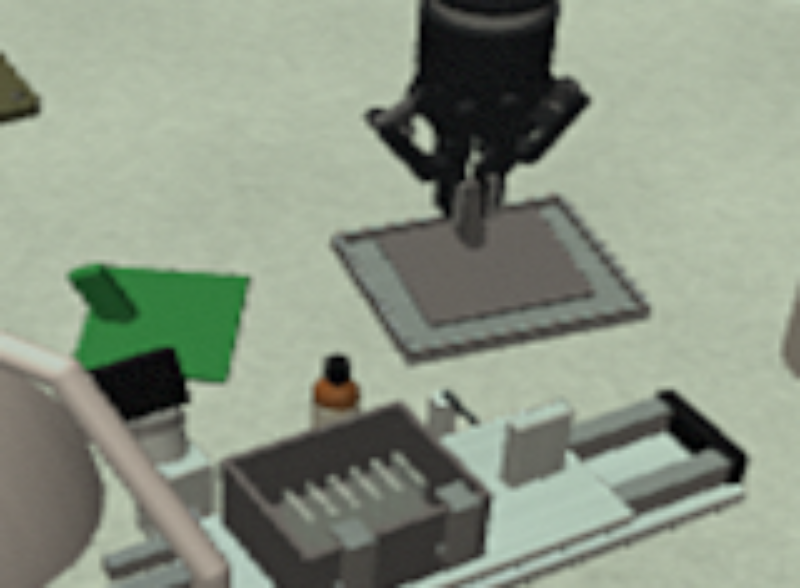

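Tilt is down to 0.08 with the back bar on the floor. I'll lower about 6 mm more.

Call:
servo_tool(motion=[0,0,0,0.002,0,0,0,0,0.002,0,0,0,0,0.002,0,0,0,0,0.001,0,0,0,0,0,0])

```text
clock: 21.7
tcp_pos: [0.362, 0.2659, 0.0293]
tool_rot: [-0.0, 0.753, 0.659, -0.0]
contact_force: [-6.5, 0.3, 15.0]
opening: 0.137
```

```bash
python3 chk.py v
```

```text
t 21.7 [0.362  0.2659 0.0293] 1.4377 op 0.137 F [-6.5  0.3 15. ]
plane dz/dx,dz/dy [ 0.001  -0.0019  0.0142] 6129 [0.35  0.215 0.012] [0.428 0.31  0.016]
plane dz/dx,dz/dy [0.0044 0.0056 0.0094] 454 [0.351 0.215 0.01 ] [0.44  0.31  0.015]
```

Call:
servo_tool(motion=[0,0,0,-0.001,0,0.3,0,0,0,0,0.5,0,0,0,0,0.5,0,0,0,0,0.5,0,0,-0.02,0,0.5,0,0,-0.03,0,0.5,0,0,-0.04,0,0.5,0,0,-0.04,0,0.5,0,0,-0.03,0,0.5,0,0,0,0])

```text
clock: 22.8
tcp_pos: [0.3658, 0.2676, 0.1934]
tool_rot: [0.001, 0.752, 0.659, 0.005]
contact_force: [0.9, 0.7, 0.2]
opening: 0.497
```

```bash
python3 chk.py w
python3 - <<'E'
from h import *
p=wcloud(load("w_wrist.npz"));X,Y,Z=p[...,0],p[...,1],p[...,2]
m=(X>.3)&(X<.48)&(Y>.17)&(Y<.36)
d=load("w_wrist.npz")["pixels"].astype(int)
q=p[m&(Z>.0105)&(Z<.02)&(d[...,2]>d[...,0]+3)];print("lid",cv2.minAreaRect((q[:,:2]*1000).astype(np.float32)),len(q))
q=p[m&(Z>.004)&(Z<.02)];print("tray",cv2.minAreaRect((q[:,:2]*1000).astype(np.float32)))
E
```

```text
t 22.8 [0.3658 0.2676 0.1934] 1.438 op 0.497 F [0.9 0.7 0.2]
plane dz/dx,dz/dy [-0.0037 -0.0013  0.016 ] 5574 [0.35  0.215 0.012] [0.44  0.31  0.016]
plane dz/dx,dz/dy [ 0.0086 -0.0024  0.0098] 454 [0.351 0.215 0.01 ] [0.44  0.31  0.015]
lid ((396.10369873046875, 264.75732421875), (151.07015991210938, 128.8294677734375), 82.4893569946289) 7306
tray ((396.0835876464844, 264.7599792480469), (151.07015991210938, 128.87008666992188), 82.4893569946289)
```

View pics/w_wrist.png

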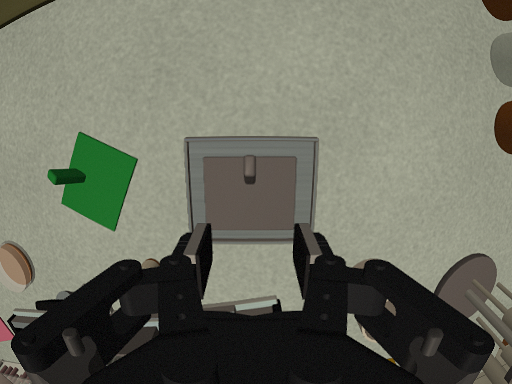

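View pics/w_side.png

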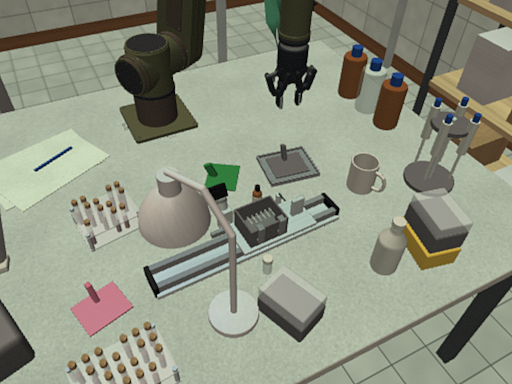

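Run:
```python
from h import *
from plant import env,viewer
d=viewer.read_camera("top");a=d["pixels"];cv2.imwrite("pics/x_tc.png",cv2.convertScaleAbs(cv2.resize(a[140:230,190:310],None,fx=6.5,fy=6.5,interpolation=cv2.INTER_CUBIC),alpha=1.6))
P=cloud(d);X,Y,Z=P[...,0],P[...,1],P[...,2]
q=P[(X>.45)&(X<.52)&(Y>-.05)&(Y<.05)&(Z>.1)&(Z<.13)];print("knob",cv2.minAreaRect((q[:,:2]*1000).astype(np.float32)))
q=P[(X>.59)&(X<.63)&(Y>.12)&(Y<.21)&(Z>.085)&(Z<.12)];print("fin",np.median(q,0))
```

```text
knob ((478.1856689453125, 3.1934032440185547), (15.020637512207031, 44.64512252807617), 2.237372875213623)
fin [0.5946381  0.1664907  0.09632793]
```

View pics/x_tc.png

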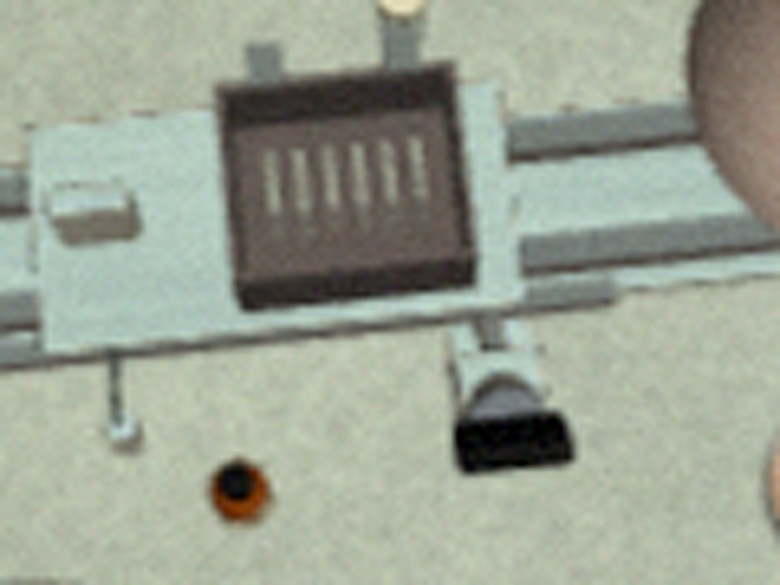

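The pointer is in line with the blade (at (113,385) in the crop), the knob bar lies along the rail, and the bystanders haven't moved, so I'm handing in.

```bash
python3 -c "
from plant import env
print(env.hand_in())"
```

```text
the job is handed in; nothing more can be done
None
```

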